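Find the key that opens the locked sample box

TASK

One of the three keys in the rack fits the cam lock of the grey sample box, but nobody noted which: try them in the lock, blade down, until one goes fully home, and turn that key clockwise as far as it goes so that the brass latch swings clear. Then take the key out, and set it and any other key you tried down in the green tray (keys not needed stay in the rack). After that push the clear shutter fully open by its black bar, away from the lock, without disturbing the petri dish, the bottle or the notepad standing near.

Things in the scene. Friction and masses are not known exactly. Their poses are not given: they have to be found in the camera images.
- key_red: flat key, red bow, upright in the rack, blade down. Origin: middle of blade's lower edge; x along blade width, y thickness, z up to the bow. Blade 38 wide x 4 thick x 28 mm long; bow above it 38 x 10 x 34 mm high (z 28 to 62): grasp across the 10 mm. Lower edge has one notch in the middle, 6.4 mm wide, 11 mm deep. Loose, about 0.05 kg. Which key fits differs each run; no key shows it.
- key_yellow: flat key, yellow bow, upright in the rack, blade down. Origin: middle of blade's lower edge; x along blade width, y thickness, z up to the bow. Blade 38 wide x 4 thick x 28 mm long; bow above it 38 x 10 x 34 mm high (z 28 to 62): grasp across the 10 mm. Lower edge has two notches, 4 to 9.6 mm either side of the middle, 11 mm deep. Loose, about 0.05 kg. Which key fits differs each run; no key shows it.
- key_blue: flat key, blue bow, upright in the rack, blade down. Origin: middle of blade's lower edge; x along blade width, y thickness, z up to the bow. Blade 38 wide x 4 thick x 28 mm long; bow above it 38 x 10 x 34 mm high (z 28 to 62): grasp across the 10 mm. Lower edge has two notches, 9.8 to 15.4 mm either side of the middle, 11 mm deep. Loose, about 0.05 kg. Which key fits differs each run; no key shows it.
- key_red_mid (a point): point on key_red 31 mm above its lower edge, midway along the key
- key_yellow_mid (a point): point on key_yellow 31 mm above its lower edge, midway along the key
- key_blue_mid (a point): point on key_blue 31 mm above its lower edge, midway along the key
- key_rack: fixed white block 190 (x) x 50 (y) x 34 mm, origin centre of its underside. Three slots 43 x 7.5 mm in a row along its x, 60 mm apart, hold the keys with their blades along its x; the shoulder of each bow rests on the block's top, so a key's origin stands 6 mm above the worktop.
- tray: fixed green tray, outside 150 (x) x 120 (y) mm, rim 14 mm high, walls and floor 4 mm thick; origin centre of its underside. A key set down upright on its floor stays standing or falls over: either is fine, as long as its middle point is over the tray.
- keyway (a point): centre of the cam lock's round mouth, in the 60 x 60 mm steel plate on the grey box, 50 mm above the worktop. z up; y points along the box towards the shutter; x is the line of the two black marks. Bore 41 mm wide, 4 mm chamfer, floor 26 mm below the mouth. Enter with the blade along x (either way round, within 0.1 rad).
- lockbox: the fixed grey box; origin under the keyway, same axes; reaches 33 mm to -y, 133 to +y, 65 to each x side; 36 mm high beside the lock plate, guides 40. Hidden wards stop a wrong key 17 mm below the mouth (it turns idly there); the right key goes to the floor under light pressure (bow 2 mm above the plate) and, after 0.2 rad of play, turns the latch clockwise seen from above.
- cam (a joint): turn of the brass hooked latch under the lock plate, rad: near 0 locked (tongue along y, hooked behind the steel post of the shutter), grows clockwise from above to a stop at 1.15; above 0.95 is open. Light friction (0.03 N m); it stays where it is left.
- shutter (a joint): slide of the clear shutter away from the lock, m: 0 shut, 0.085 fully open against its stop; friction about 1.5 N. Blocked until the latch has been turned.
- shutter_bar (a point): middle of the lock-side face of the black push bar on the shutter: bar 60 mm long (x) x 8 mm x 20 mm high (35 to 55 mm above the worktop, the point at 45 mm). Axes as keyway; when shut it lies 91 mm from the keyway along y. Push to +y. 35 mm are free between it and the latch's hook when locked.
- petri_dish: bystander: petri dish 63 mm across, 13 mm high, loose; origin centre of underside
- stain_bottle: bystander: white dropper bottle with red tip, 36 mm across, 97 mm high, loose; origin centre of underside
- notepad: bystander: yellow sticky-note block 76 x 76 x 18 mm, loose; origin centre of underside

How it is judged (in metres and radians):
On the way, in this order (a step that is already met when the one before it is completed fails the run):
1. a key is fully home in the lock and has turned the latch open (value of joint cam above 0.95 rad and ((z of key_red in the frame of keyway below -0.021 m and horizontal distance between key_red and keyway below 0.006 m) or (z of key_yellow in the frame of keyway below -0.021 m and horizontal distance between key_yellow and keyway below 0.006 m) or (z of key_blue in the frame of keyway below -0.021 m and horizontal distance between key_blue and keyway below 0.006 m))), for 0.1 s.
2. the key is out of the lock and at least one key lies in the tray, the rest in tray or rack, shutter still shut (value of joint cam above 0.95 rad and value of joint shutter below 0.02 m and horizontal distance between each of key_red, key_yellow, key_blue and keyway above 0.05 m and ((x of key_red_mid in the frame of tray between -0.075 and 0.075 m and y of key_red_mid in the frame of tray between -0.06 and 0.06 m and height (world z) of key_red_mid below 0.045 m and linear speed of key_red below 0.03 m/s) or (x of key_yellow_mid in the frame of tray between -0.075 and 0.075 m and y of key_yellow_mid in the frame of tray between -0.06 and 0.06 m and height (world z) of key_yellow_mid below 0.045 m and linear speed of key_yellow below 0.03 m/s) or (x of key_blue_mid in the frame of tray between -0.075 and 0.075 m and y of key_blue_mid in the frame of tray between -0.06 and 0.06 m and height (world z) of key_blue_mid below 0.045 m and linear speed of key_blue below 0.03 m/s)) and ((x of key_red_mid in the frame of tray between -0.075 and 0.075 m and y of key_red_mid in the frame of tray between -0.06 and 0.06 m and height (world z) of key_red_mid below 0.045 m and linear speed of key_red below 0.03 m/s) or (distance of key_red from where it was at the start of the episode below 0.012 m and angle between key_red's own z axis and vertical below 0.25 rad)) and ((x of key_yellow_mid in the frame of tray between -0.075 and 0.075 m and y of key_yellow_mid in the frame of tray between -0.06 and 0.06 m and height (world z) of key_yellow_mid below 0.045 m and linear speed of key_yellow below 0.03 m/s) or (distance of key_yellow from where it was at the start of the episode below 0.012 m and angle between key_yellow's own z axis and vertical below 0.25 rad)) and ((x of key_blue_mid in the frame of tray between -0.075 and 0.075 m and y of key_blue_mid in the frame of tray between -0.06 and 0.06 m and height (world z) of key_blue_mid below 0.045 m and linear speed of key_blue below 0.03 m/s) or (distance of key_blue from where it was at the start of the episode below 0.012 m and angle between key_blue's own z axis and vertical below 0.25 rad))), for 0.1 s.
3. the shutter is pushed fully open (value of joint shutter above 0.078 m), for 0.2 s.
At the end, for the whole second after the job is handed in: Shutter open beyond 78 of its 85 mm; latch still open (above 0.9 rad); at least one key at rest in the tray (its middle over the tray, below 45 mm); each other key likewise in the tray or still in its place in the rack (moved under 12 mm, tilt under 0.25 rad) (value of joint shutter above 0.078 m and value of joint cam above 0.9 rad and ((x of key_red_mid in the frame of tray between -0.075 and 0.075 m and y of key_red_mid in the frame of tray between -0.06 and 0.06 m and height (world z) of key_red_mid below 0.045 m and linear speed of key_red below 0.03 m/s) or (x of key_yellow_mid in the frame of tray between -0.075 and 0.075 m and y of key_yellow_mid in the frame of tray between -0.06 and 0.06 m and height (world z) of key_yellow_mid below 0.045 m and linear speed of key_yellow below 0.03 m/s) or (x of key_blue_mid in the frame of tray between -0.075 and 0.075 m and y of key_blue_mid in the frame of tray between -0.06 and 0.06 m and height (world z) of key_blue_mid below 0.045 m and linear speed of key_blue below 0.03 m/s)) and ((x of key_red_mid in the frame of tray between -0.075 and 0.075 m and y of key_red_mid in the frame of tray between -0.06 and 0.06 m and height (world z) of key_red_mid below 0.045 m and linear speed of key_red below 0.03 m/s) or (distance of key_red from where it was at the start of the episode below 0.012 m and angle between key_red's own z axis and vertical below 0.25 rad)) and ((x of key_yellow_mid in the frame of tray between -0.075 and 0.075 m and y of key_yellow_mid in the frame of tray between -0.06 and 0.06 m and height (world z) of key_yellow_mid below 0.045 m and linear speed of key_yellow below 0.03 m/s) or (distance of key_yellow from where it was at the start of the episode below 0.012 m and angle between key_yellow's own z axis and vertical below 0.25 rad)) and ((x of key_blue_mid in the frame of tray between -0.075 and 0.075 m and y of key_blue_mid in the frame of tray between -0.06 and 0.06 m and height (world z) of key_blue_mid below 0.045 m and linear speed of key_blue below 0.03 m/s) or (distance of key_blue from where it was at the start of the episode below 0.012 m and angle between key_blue's own z axis and vertical below 0.25 rad))); the robot touches nothing.
It fails at once if the petri dish is shifted more than 15 mm or tipped (distance of petri_dish from where it was at the start of the episode above 0.015 m or angle between petri_dish's own z axis and vertical above 0.4 rad).
It fails at once if the dropper bottle is shifted more than 15 mm or tipped (distance of stain_bottle from where it was at the start of the episode above 0.015 m or angle between stain_bottle's own z axis and vertical above 0.4 rad).
It fails at once if the notepad is shifted more than 15 mm or tipped (distance of notepad from where it was at the start of the episode above 0.015 m or angle between notepad's own z axis and vertical above 0.4 rad).
It also fails if it takes over 72 s, if anything falls off the work surface, if the arm or the gripper's body presses on something with over 40 N, if the wrist force passes 120 N, or if a joint passes its speed limit or range.

ROBOT

A 6-joint arm with a two-finger parallel gripper is mounted at the origin on a cart in front of the work surface, level with it; the furniture and walls round the work are solid. World frame = base frame: x ahead of the robot, y to its left, z up, the work surface at z = 0. Lengths are in m, angles in degrees, forces in N, time in s.
With the tool pointing down it reaches from about 0.325 to 0.775 m from the base axis. Payload 5.5 kg.
Tool frame: the origin (TCP) lies on the centre line of the jaws, within the pads' length; the fingertips stand r.tip_extent ahead of it and the grasp point (between the pads) lies 11 mm behind it (r.tip_extent is the distance from the TCP to the fingertips, in m); z points along the fingers, y is the direction in which the jaws open and shut (so a half turn about z gives the same grasp; the last joint's range is limited). The gripper opens to 85 mm and grips with 20 to 120 N. Pads are 22 mm wide; open, the fingers measure 114 mm over their backs; the gripper's body (76 mm by 85 mm) begins 54 mm behind the grasp point. The pads swing forward as they close: fully open they stand 13 mm farther back than shut.
Start: joints at [-76.415, 5.22, 70.514, -0, 104.267, -3.249], TCP at [0.174, -0.574, 0.239] pointing down, gripper open.
Joint ranges: [-164.24, 164.24], [-49.07, 125.15], [9.68, 141.18], [-86.29, 266.29], [3.28, 154.24], [-151.56, 151.56]. Speed limits (degrees/s): [147.25, 147.25, 172.46, 180, 180, 180].

INTERFACE

Orientations are given as a 3x3 rotation matrix whose columns are the frame's x, y, z axes.
In Python, from workcell import observe, optics, workorder, r gives the robot as it stands.
- The arm moves only by the tool play_rows, never from a script. Its argument "increments" is a list of rows, each a list of 7 numbers: the opening, from 0 (shut) to 1 (fully open), then the shift along the world's x, y, z in m, then the turn, a rotation vector about the world's x, y, z in degrees. In form: [[grip, tx, ty, tz, rx, ry, rz], ...]. A call has 1 to 5 rows; each row shifts and turns the pose as measured when the row begins; what a row does not reach is not made up. A row lasts 1/12 s, in which the tool goes at most 41.7 mm and 7.16 degrees, less where a joint would pass 70% of its speed; a pose out of reach is approached as far as the arm can. A call with a gripper value outside its range is refused whole. The fingers move at their own pace and stop on an object; the grip force is fixed at half the most. Time passes only in rows, so rows that do not move let the fingers close. It gives the time, the measured TCP pose, the force and the opening at its end, in the units of the state.
- observe(): the state, without advancing time (a new reading comes with each control period).
- optics.camera(name): name is "scene" or "side" or "wrist"; returns the picture (420x560x3 uint8, blue, green, red); there is no depth.
- optics.camera_params(name): a dict with "mtx" (3x3 intrinsics, pixels), "cam_to_world" (4x4, takes a point from camera to world coordinates). Camera axes: x right, y down, z forward; pixel columns grow to the right and rows downward; lengths in m; the calibration is good to about 2 mm. A picture is of the moment at which its call begins: read the wrist's pose just before it. camera_params takes no time and is no camera call; for the wrist camera it gives the pose at the moment of the call.
- workorder.sign_off(): hands the job in, once; it reports no verdict.
The state is a dict: "time": time; "qpos": joint angles; "dq": joint speeds; "effort": joint torques, N m; "tcp_pos": TCP position; "eef_rot": TCP orientation; "force": force on the tool from outside, world axes, zero at the start; "torque": the same for the moment, N m; "gripper_width": finger opening in m.
Only numpy, scipy, OpenCV 4.12 (cv2) and the standard library are available. Lean on these libraries where they do the work, as an engineer would, in place of code of your own. Each camera call takes 0.05 s, during which the arm holds its last target.

## Working session

There is one attempt and no reset: what is moved stays moved. The work goes in short steps, Python scripts to look and compute and a tool call to move; the robot and the scene stay as the last step left them, time stands still between calls to the robot, and variables do not carry over. Pictures are saved under pics/ and viewed, and the job is handed in when it is done.

Besides the shell and the picture viewer there is one more tool, called after "Call:" as a command line: name --pt "numbers of a row" for each row, then --argument value for the rest. play_rows: Moves the arm, as the interface text tells. Its arguments: {"type":"object","properties":{"increments":{"type":"array"}},"required":["increments"]}

```bash
ls; mkdir -p pics
python3 - <<'E'
from workcell import observe, optics, workorder, r
import cv2
print(observe()); print(r.tip_extent)
for n in ["scene","side","wrist"]:
    p=optics.camera_params(n); print(n,p["mtx"].round(1).tolist(),p["cam_to_world"].round(4).tolist())
    cv2.imwrite(f"pics/{n}0.png",optics.camera(n))
E
```

```text
pics
{'time': 0.0, 'qpos': array([-7.64161389e+01,  5.26214716e+00,  7.05839530e+01,  7.12528387e-04,
        1.04268226e+02, -3.24851000e+00]), 'dq': array([ 0.08416569,  0.04028407, -0.02533073,  0.06039236, -0.11298546,
       -0.06970018]), 'effort': array([-1.90708226e-03, -4.58734453e+01, -4.18027925e+01, -2.54669094e-04,
        1.15791653e-02, -8.92236471e-06]), 'tcp_pos': array([ 0.17367983, -0.57401316,  0.23814048]), 'eef_rot': array([[ 9.57155192e-01,  2.89575086e-01, -4.56932152e-04],
       [ 2.89575420e-01, -9.57153229e-01,  1.94237698e-03],
       [ 1.25109897e-04, -1.99147253e-03, -9.99998009e-01]]), 'force': array([-0.60944297, -0.16724021,  0.21803727]), 'torque': array([-0.00516269,  0.07406389,  0.03896497]), 'gripper_width': 0.08523518962400163}
0.008
scene [[500.3, 0.0, 275.4], [0.0, 500.3, 214.1], [0.0, 0.0, 1.0]] [[0.8833, -0.2365, 0.4048, 0.0471], [-0.4682, -0.3996, 0.7881, -0.9234], [-0.0246, -0.8857, -0.4637, 0.6058], [0.0, 0.0, 0.0, 1.0]]
side [[408.3, 0.0, 281.5], [0.0, 408.3, 214.8], [0.0, 0.0, 1.0]] [[-0.9221, -0.3044, 0.2387, 0.2642], [-0.3868, 0.7404, -0.5498, 0.629], [-0.0094, -0.5993, -0.8005, 0.9523], [0.0, 0.0, 0.0, 1.0]]
wrist [[339.5, 0.0, 279.2], [0.0, 339.5, 210.1], [0.0, 0.0, 1.0]] [[0.2885, -0.911, -0.2948, 0.2478], [-0.9575, -0.2752, -0.0866, -0.5521], [-0.0023, 0.3073, -0.9516, 0.3735], [0.0, 0.0, 0.0, 1.0]]
```

View pics/scene0.png

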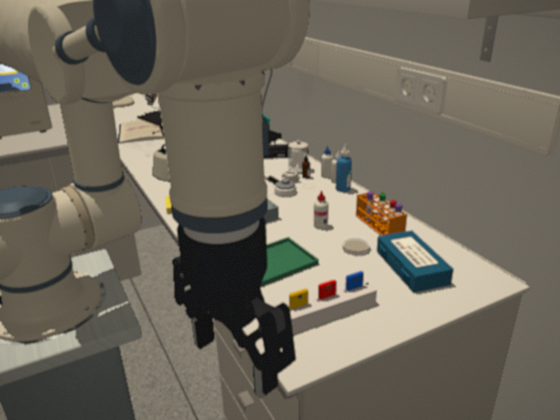

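View pics/side0.png

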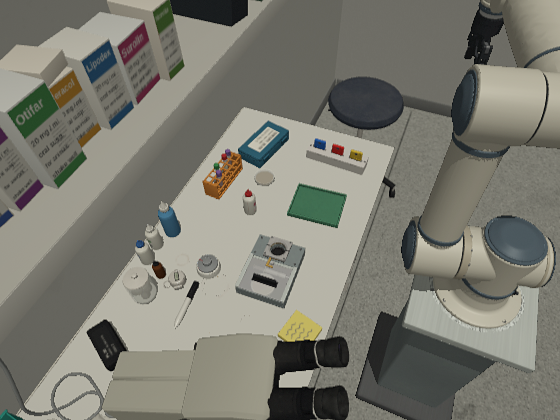

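View pics/wrist0.png

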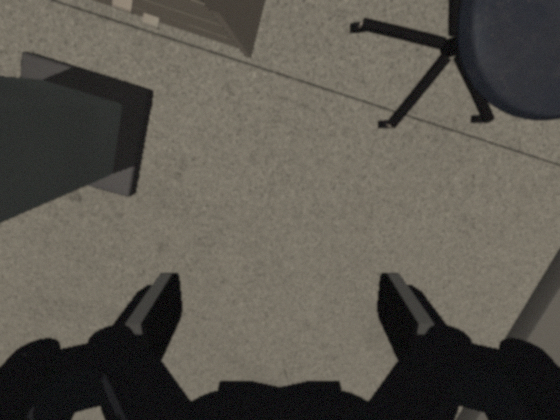

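The side view shows everything: the rack at about (337,155), the tray at (318,205), the lock box at (271,270), the dish at (264,178), the bottle at (249,202) and the notepad at (300,328). I'll enlarge those areas.

Run:
```python
import cv2
im=cv2.imread("pics/side0.png")
def crop(n,x,y,w,h,s): cv2.imwrite(n,cv2.resize(im[y:y+h,x:x+w],None,fx=s,fy=s,interpolation=cv2.INTER_CUBIC))
crop("pics/c_rack.png",280,125,100,60,8)
crop("pics/c_box.png",230,230,80,75,8)
im=cv2.imread("pics/scene0.png")
crop("pics/c_rack_s.png",250,250,150,100,5)
```

```text
(no output)
```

View pics/c_rack.png

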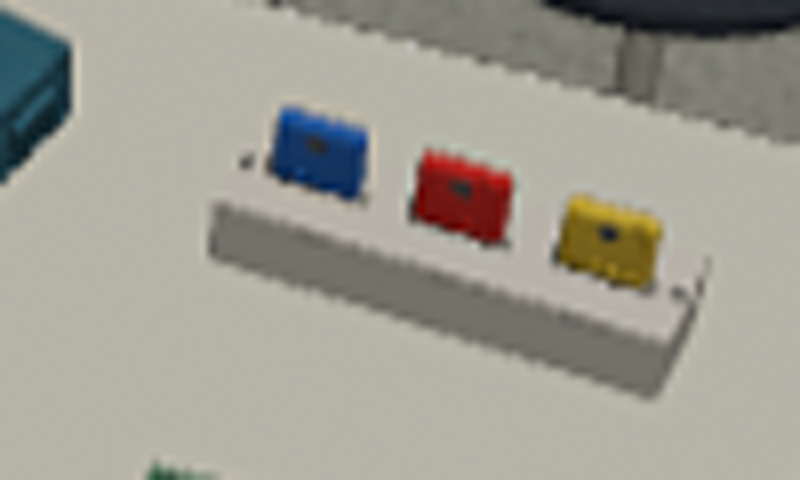

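View pics/c_box.png

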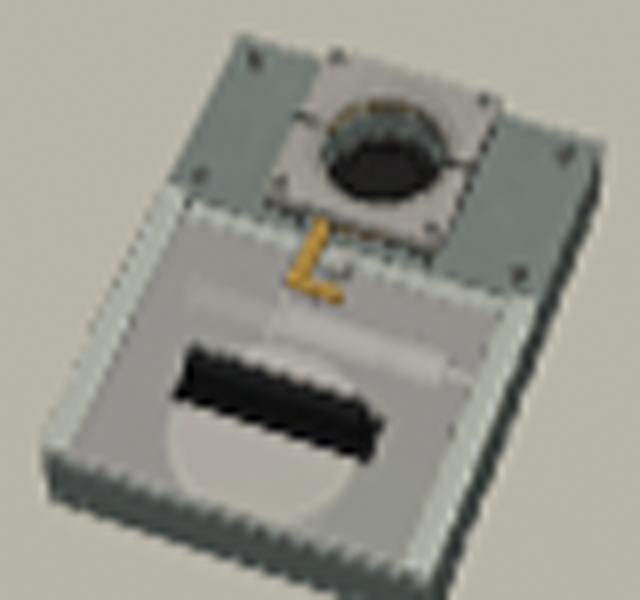

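View pics/c_rack_s.png

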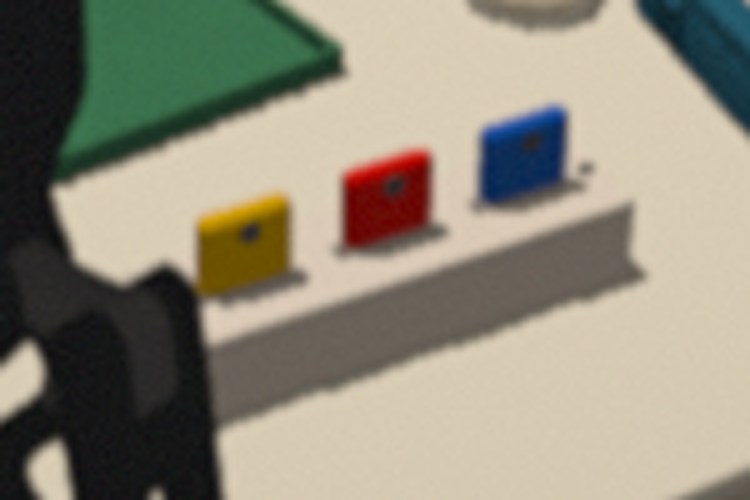

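```bash
cat > h.py <<'E'
import numpy as np, cv2
from workcell import observe, optics, workorder, r
def ray(n,u,v,z,P=None):
    p=P or optics.camera_params(n); T=np.array(p["cam_to_world"]); K=np.array(p["mtx"])
    d=T[:3,:3]@np.linalg.solve(K,[u,v,1]); o=T[:3,3]
    return o+d*(z-o[2])/d[2]
def proj(n,X,P=None):
    p=P or optics.camera_params(n); T=np.array(p["cam_to_world"]); K=np.array(p["mtx"])
    c=K@(T[:3,:3].T@(np.array(X)-T[:3,3])); return c[:2]/c[2]
def shot(name,cam="wrist",crop=None,s=1):
    P=optics.camera_params(cam); im=optics.camera(cam)
    np.savez(f"pics/{name}.npz",**P)
    cv2.imwrite(f"pics/{name}.png",im)
    if crop:
        x,y,w,h=crop; cv2.imwrite(f"pics/{name}_c.png",cv2.resize(im[y:y+h,x:x+w],None,fx=s,fy=s,interpolation=cv2.INTER_CUBIC))
def P(name): 
    d=np.load(f"pics/{name}.npz"); return dict(mtx=d["mtx"],cam_to_world=d["cam_to_world"])
E
python3 - <<'E'
from h import *
def c(x0,y0,s,pts,z,lab,n="side"):
    for p in pts: print(lab,ray(n,x0+p[0]/s-.4,y0+p[1]/s-.4,z).round(4))
c(280,125,8,[(215,203),(665,343)],.034,"rack top edge")
c(280,125,8,[(212,258),(657,397)],0,"rack bot edge")
c(280,125,8,[(322,108+10),(468,155+10),(615,200+10)],.068,"bow top mid b r y")
c(280,125,8,[(318,190),(460,237),(605,278)],.034,"bow bottom b r y")
c(250,250,5,[(522,120),(388,165),(243,210)],.068,"scene bow top b r y","scene")
c(230,230,8,[(338,52),(503,100),(440,250),(268,200)],.050,"plate")
c(230,230,8,[(303,117),(460,163)],.050,"marks")
c(230,230,8,[(240,35),(605,145)],.036,"box corner far")
c(230,230,8,[(45,455),(430,585)],.040,"box corner near")
for p in [(306,185),(347,192),(337,226),(288,212)]: print("tray rim",ray("side",*p,.014).round(4))
print("dish",ray("side",264,178,.006),"bottle",ray("side",250,206,.03),"tip",ray("side",248,192,.097),"note",ray("side",300,328,.018))
E
```

```text
rack top edge [ 0.5641 -0.27    0.034 ]
rack top edge [ 0.3776 -0.2639  0.034 ]
rack bot edge [ 0.5652 -0.2731  0.    ]
rack bot edge [ 0.3767 -0.2677  0.    ]
bow top mid b r y [ 0.5309 -0.2967  0.068 ]
bow top mid b r y [ 0.4698 -0.2931  0.068 ]
bow top mid b r y [ 0.4103 -0.2908  0.068 ]
bow bottom b r y [ 0.5287 -0.2924  0.034 ]
bow bottom b r y [ 0.4681 -0.2886  0.034 ]
bow bottom b r y [ 0.4088 -0.2886  0.034 ]
scene bow top b r y [ 0.531  -0.2972  0.068 ]
scene bow top b r y [ 0.4717 -0.2964  0.068 ]
scene bow top b r y [ 0.4119 -0.2937  0.068 ]
plate [0.5296 0.0842 0.05  ]
plate [0.4719 0.0809 0.05  ]
plate [0.4693 0.1412 0.05  ]
plate [0.5275 0.1452 0.05  ]
marks [0.5299 0.112  0.05  ]
marks [0.4757 0.1087 0.05  ]
box corner far [0.5672 0.082  0.036 ]
box corner far [0.4374 0.076  0.036 ]
box corner near [0.5564 0.2497 0.04  ]
box corner near [0.43   0.2441 0.04  ]
tray rim [ 0.5189 -0.148   0.014 ]
tray rim [ 0.3957 -0.1685  0.014 ]
tray rim [ 0.3846 -0.0386  0.014 ]
tray rim [ 0.5305 -0.032   0.014 ]
dish [ 0.65181896 -0.13203381  0.006     ] bottle [0.63500073 0.00075072 0.03      ] tip [0.63399597 0.00451169 0.097     ] note [0.37286704 0.27912342 0.018     ]
```

Measured from the side view: keys blue, red and yellow at x of about 0.53, 0.47 and 0.41, y about -0.294. The keyway is at about (0.50, 0.112) with the box turned about +3°. To leave room for the clockwise turn, I'll hold the tool turned a half turn (yaw about 178°).

Call:
play_rows --pt "0.6 0.018 0.019 -0.003 0 0 7" --pt "0.6 0.018 0.019 -0.003 0 0 7" --pt "0.6 0.018 0.019 -0.003 0 0 7" --pt "0.6 0.018 0.019 -0.003 0 0 7" --pt "0.6 0.018 0.019 -0.003 0 0 7"

```text
time: 0.57
tcp_pos: [0.2619, -0.4784, 0.2197]
eef_rot: [[0.61, 0.792, -0.004], [0.792, -0.61, 0.003], [-0.0, -0.005, -1.0]]
force: [-0.5, -0.3, -0.0]
gripper_width: 0.0514
```

Call:
play_rows --pt "0.6 0.018 0.019 -0.003 0 0 7" --pt "0.6 0.018 0.019 -0.003 0 0 7" --pt "0.6 0.018 0.019 -0.003 0 0 7" --pt "0.6 0.018 0.019 -0.003 0 0 7" --pt "0.6 0.018 0.019 -0.003 0 0 7"

```text
time: 0.98
tcp_pos: [0.355, -0.3776, 0.202]
eef_rot: [[0.031, 0.999, -0.007], [1.0, -0.031, 0.002], [0.001, -0.007, -1.0]]
force: [0.4, 0.3, -1.4]
gripper_width: 0.0511
```

Call:
play_rows --pt "0.6 0.018 0.019 -0.003 0 0 7" --pt "0.6 0.018 0.019 -0.003 0 0 7" --pt "0.6 0.018 0.019 -0.003 0 0 7" --pt "0.6 0.018 0.019 -0.003 0 0 7" --pt "0.6 0.018 0.019 -0.003 0 0 7"

```text
time: 1.4
tcp_pos: [0.4482, -0.2765, 0.1847]
eef_rot: [[-0.56, 0.829, -0.009], [0.829, 0.56, -0.002], [0.003, -0.008, -1.0]]
force: [0.7, -0.4, -0.3]
gripper_width: 0.0511
```

Call:
play_rows --pt "0.6 0 -0.002 0 0 -0.1 7" --pt "0.6 0 -0.002 0 0 -0.1 7" --pt "0.6 0 -0.002 0 0 -0.1 7" --pt "0.6 0 -0.002 0 0 -0.1 7" --pt "0.6 0 -0.002 0 0 -0.1 7"

```text
time: 1.82
tcp_pos: [0.4517, -0.2796, 0.1812]
eef_rot: [[-0.939, 0.344, -0.003], [0.344, 0.939, -0.0], [0.002, -0.001, -1.0]]
force: [0.4, -0.6, 0.2]
gripper_width: 0.0511
```

Call:
play_rows --pt "0.6 0 -0.002 0 0 0 7" --pt "0.6 0 -0.002 0 0 -0.1 7" --pt "0.6 0 0 0 0 0 0" --pt "0.6 0 0 0 0 0 0"

```text
time: 2.15
tcp_pos: [0.4512, -0.2833, 0.1795]
eef_rot: [[-0.995, 0.1, -0.003], [0.1, 0.995, 0.001], [0.003, 0.001, -1.0]]
force: [0.1, -0.4, -0.3]
gripper_width: 0.0513
```

Run:
```python
from h import *
shot("w1"); s=observe(); print(s["time"],s["tcp_pos"].round(4),s["eef_rot"].round(4).tolist(),s["force"],s["qpos"].round(1))
```

```text
2.2 [ 0.4512 -0.2833  0.1794] [[-0.995, 0.1002, -0.0032], [0.1002, 0.995, 0.001], [0.0033, 0.0007, -1.0]] [ 0.48584796 -1.12945742 -0.63829644] [-3.57e+01 -5.20e+00  8.70e+01 -1.00e-01  9.84e+01 -1.20e+02]
```

View pics/w1.png

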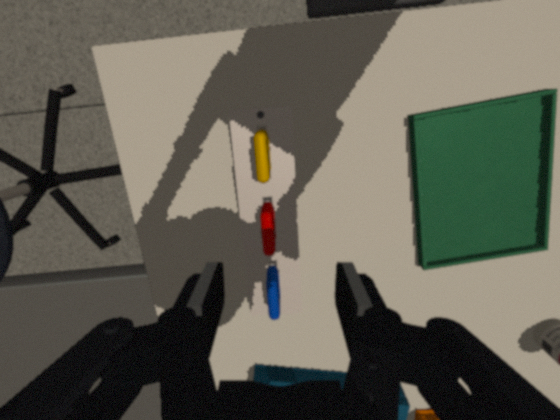

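Run:
```python
import cv2
im=cv2.imread("pics/w1.png")
cv2.imwrite("pics/w1c.png",cv2.resize(im[100:330,210:330],None,fx=2.6*1,fy=2.6,interpolation=cv2.INTER_CUBIC))
cv2.imwrite("pics/w1d.png",cv2.resize(im[120:270,225:315],None,fx=4,fy=4,interpolation=cv2.INTER_CUBIC))
```

```text
(no output)
```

View pics/w1d.png

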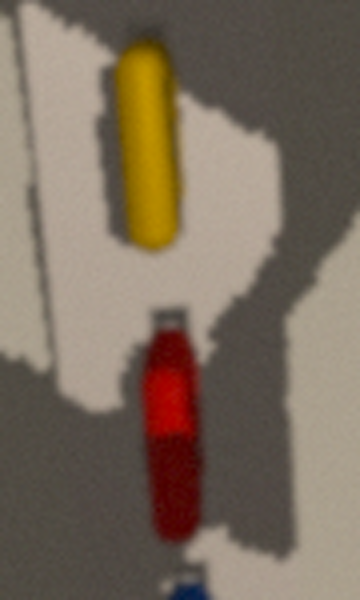

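Run:
```python
from h import *
p=P("w1")
f=lambda x,y:(225+x/4-.4,120+y/4-.4)
Y=[ray("w",*f(146,43),.066,p),ray("w",*f(155,247),.066,p)]
R=[ray("w",*f(169,333),.066,p),ray("w",*f(177,538),.066,p)]
for K in (Y,R):
    print(np.round(K,4).tolist(),np.mean(K,0).round(4),np.degrees(np.arctan2(*(K[1]-K[0])[[1,0]])))
print(ray("w",272.5,268,.066,p),ray("w",275,317,.066,p))
for q in [(409,116),(555,90),(548,247),(424,268)]: print("tray",ray("w",*q,.014,p).round(4))
```

```text
[[0.3901, -0.2907, 0.066], [0.4273, -0.2934, 0.066]] [ 0.4087 -0.2921  0.066 ] -4.156876065746851
[[0.4443, -0.2927, 0.066], [0.487, -0.2959, 0.066]] [ 0.4656 -0.2943  0.066 ] -4.306623394532314
[ 0.49960014 -0.29433834  0.066     ] [ 0.54598615 -0.29719918  0.066     ]
tray [ 0.3947 -0.1666  0.014 ]
tray [ 0.386  -0.0453  0.014 ]
tray [ 0.5309 -0.0316  0.014 ]
tray [ 0.5413 -0.1499  0.014 ]
```

Call:
play_rows --pt "0.6 0.006 -0.004 -0.025 0 -0.1 1.5" --pt "0.6 0.006 -0.004 -0.025 0 -0.1 1.5" --pt "0.6 0.006 -0.003 -0.025 0 0 1" --pt "0.6 0 0 -0.02 0 0 0" --pt "0.6 0 0 0 0 0 0"

```text
time: 2.62
tcp_pos: [0.4706, -0.2947, 0.0839]
eef_rot: [[-0.999, 0.044, 0.006], [0.044, 0.999, -0.002], [-0.006, -0.002, -1.0]]
force: [-0.1, 0.1, -0.4]
gripper_width: 0.0512
```

Run:
```python
from h import *
s=observe(); print(s["time"],s["tcp_pos"].round(4),s["eef_rot"].round(4).tolist(),s["force"])
shot("w2",crop=(200,100,160,250),s=3)
```

```text
2.6167 [ 0.4706 -0.2947  0.0839] [[-0.999, 0.0439, 0.0059], [0.0439, 0.999, -0.0023], [-0.006, -0.002, -1.0]] [-0.10389021  0.12129184 -0.41745996]
```

View pics/w2.png

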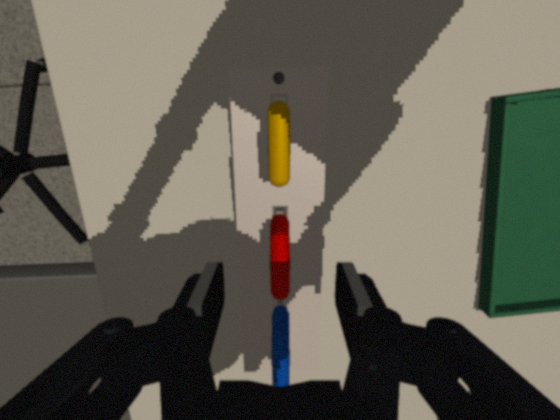

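Run:
```python
from h import *
p=P("w2")
for n,a,b in (("y",(279,100),(279.5,186)),("r",(280,215),(280,298)),("b",(280.5,305),None)):
    A=ray("w",*a,.067,p); print(n,A.round(4), b and ray("w",*b,.067,p).round(4))
for X in [(.410,-.2925,.068),(.470,-.2945,.068),(.529,-.2965,.068)]:
    for d in (-.019,.019): print(X,proj("w",np.array(X)+[d,-d*.035,0],p).round(1))
```

```text
y [ 0.3907 -0.2919  0.067 ] [ 0.4282 -0.2934  0.067 ]
r [ 0.4423 -0.2938  0.067 ] [ 0.4873 -0.2957  0.067 ]
b [ 0.4915 -0.2957  0.067 ] None
(0.41, -0.2925, 0.068) [279.2 100.8]
(0.41, -0.2925, 0.068) [280.  188.2]
(0.47, -0.2945, 0.068) [280.6 232.9]
(0.47, -0.2945, 0.068) [281.3 301.9]
(0.529, -0.2965, 0.068) [281.7 336.2]
(0.529, -0.2965, 0.068) [282.3 392.3]
```

View pics/w2_c.png

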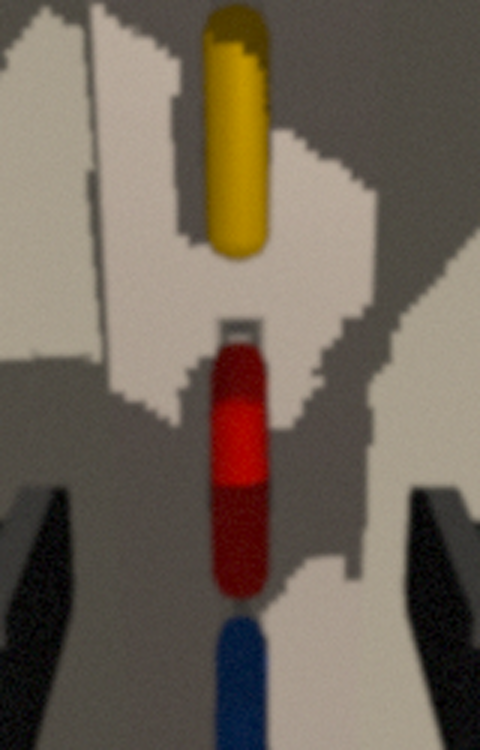

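Call:
play_rows --pt "0.6 -0.001 0 -0.015 0.1 0.3 0.4" --pt "0.6 0 0 -0.012 0 0 0" --pt "0.6 0 0 -0.008 0 0 0" --pt "0.6 0 0 0 0 0 0"

```text
time: 3.0
tcp_pos: [0.4716, -0.2961, 0.0526]
eef_rot: [[-0.999, 0.04, 0.007], [0.04, 0.999, -0.005], [-0.007, -0.005, -1.0]]
force: [-0.6, 1.4, 0.2]
gripper_width: 0.0514
```

Call:
play_rows --pt "0.6 -0.002 0.0015 -0.005 0.3 0.4 0.2" --pt "0.6 0 0 -0.001 0 0 0" --pt "0.6 0 0 0 0 0 0"

```text
time: 3.25
tcp_pos: [0.4698, -0.2947, 0.0472]
eef_rot: [[-0.999, 0.037, 0.001], [0.037, 0.999, -0.001], [-0.001, -0.0, -1.0]]
force: [1.1, -0.4, 0.5]
gripper_width: 0.0513
```

Close gently.

Call:
play_rows --pt "0 0 0 -0.001 0 0 0" --pt "0 0 0 0 0 0 0" --pt "0 0 0 0 0 0 0" --pt "0 0 0 0 0 0 0" --pt "0 0 0 0 0 0 0"

```text
time: 3.67
tcp_pos: [0.4707, -0.2953, 0.0481]
eef_rot: [[-0.999, 0.037, 0.003], [0.037, 0.999, -0.002], [-0.003, -0.002, -1.0]]
force: [-0.1, -0.3, -0.2]
gripper_width: 0.0094
```

Call:
play_rows --pt "0 0 0 0.015 0 0 0" --pt "0 0 0 0.02 0 0 0" --pt "0 0 0 0.02 0 0 0" --pt "0 0 0.02 0.02 0 0 1" --pt "0 0 0.03 0.0 0 0 1"

```text
time: 4.08
tcp_pos: [0.4685, -0.2472, 0.1235]
eef_rot: [[-1.0, 0.007, -0.001], [0.007, 1.0, -0.001], [0.001, -0.001, -1.0]]
force: [1.4, -0.7, 0.2]
gripper_width: 0.0094
```

Call:
play_rows --pt "0 0.002 0.039 0.0 0 0 1" --pt "0 0.002 0.039 0 0 0 1" --pt "0 0.002 0.039 0 0 0 1" --pt "0 0.002 0.039 0 0 0 0" --pt "0 0.002 0.039 0 0 0 0"

```text
time: 4.5
tcp_pos: [0.4781, -0.0482, 0.1268]
eef_rot: [[-0.999, -0.041, 0.005], [-0.041, 0.999, -0.004], [-0.005, -0.005, -1.0]]
force: [1.2, -0.1, 0.3]
gripper_width: 0.0091
```

Call:
play_rows --pt "0 0.002 0.036 0.0 0 0 0" --pt "0 0.002 0.036 0 0 0 0" --pt "0 0.002 0.025 0 0 0 0" --pt "0 0 0 0 0 0 0"

```text
time: 4.83
tcp_pos: [0.483, 0.06, 0.128]
eef_rot: [[-0.999, -0.047, 0.008], [-0.047, 0.999, -0.001], [-0.008, -0.002, -1.0]]
force: [1.5, 0.5, -0.4]
gripper_width: 0.0092
```

Run:
```python
from h import *
s=observe(); print(s["time"],s["tcp_pos"].round(4),s["eef_rot"].round(4).tolist(),s["force"],s["qpos"].round(1))
shot("w3")
```

```text
4.8333 [0.483 0.06  0.128] [[-0.9989, -0.0471, 0.0083], [-0.0471, 0.9989, -0.0011], [-0.0082, -0.0015, -1.0]] [ 1.54107744  0.5360893  -0.37216408] [  3.1 -12.5  98.8  -0.1  93.3 -89.6]
```

View pics/w3.png

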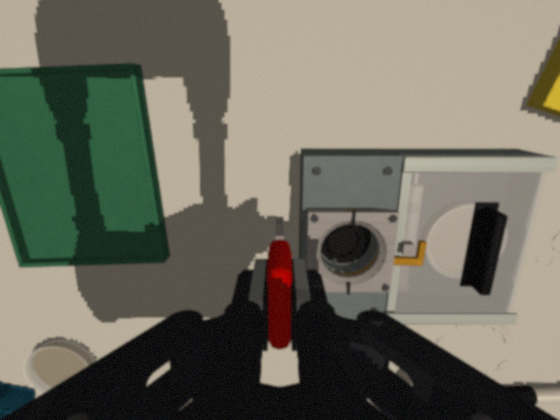

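Run:
```python
import cv2
im=cv2.imread("pics/w3.png")
cv2.imwrite("pics/w3c.png",cv2.resize(im[140:340,240:420],None,fx=3,fy=3,interpolation=cv2.INTER_CUBIC))
```

```text
(no output)
```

View pics/w3c.png

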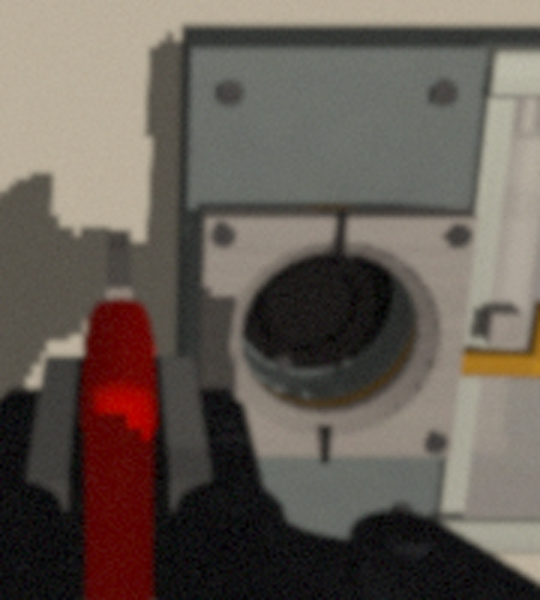

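Run:
```python
from h import *
p=P("w3")
f=lambda x,y:(240+x/3-.3,140+y/3-.3)
for n,q in dict(m1=(341,213),m2=(325,460),c=(335,334),l=(232,335),r=(438,335),t=(337,245),b=(332,425)).items(): print(n,ray("w",*f(*q),.05,p).round(4))
t=observe()["tcp_pos"]
for d in (-.019,0,.019): print("keytop pred",proj("w",t+[d,d*.047,.020],p).round(1), "shoulder",proj("w",t+[d,d*.047,-.014],p).round(1))
im=cv2.imread("pics/w3.png"); cv2.imwrite("pics/w3k.png",cv2.resize(im[200:360,230:330],None,fx=5,fy=5,interpolation=cv2.INTER_CUBIC)[:, :])
```

```text
m1 [0.4706 0.1077 0.05  ]
m2 [0.5326 0.111  0.05  ]
c [0.4997 0.1097 0.05  ]
l [0.501  0.0862 0.05  ]
r [0.4988 0.1332 0.05  ]
t [0.4781 0.1077 0.05  ]
b [0.5231 0.1116 0.05  ]
keytop pred [276.1 270.1] shoulder [276.8 235.5]
keytop pred [276.3 313.2] shoulder [276.9 271.4]
keytop pred [276.4 352.6] shoulder [277.  304.9]
```

View pics/w3k.png

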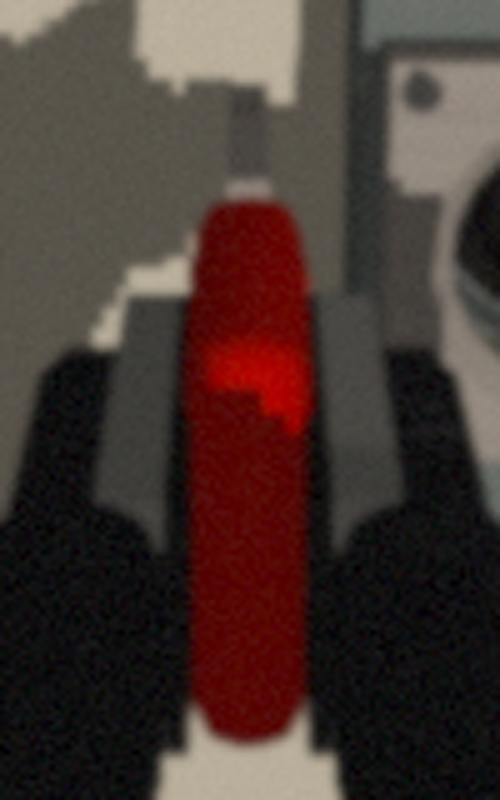

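Call:
play_rows --pt "0 0.006 0.017 0 0.1 0.3 0.5" --pt "0 0.006 0.017 0 0 0.2 0" --pt "0 0.006 0.015 -0.01 0 0 0" --pt "0 0 0 -0.01 0 0 0" --pt "0 0 0 0 0 0 0"

```text
time: 5.3
tcp_pos: [0.5023, 0.1046, 0.1081]
eef_rot: [[-0.999, -0.054, 0.001], [-0.054, 0.999, -0.004], [-0.001, -0.004, -1.0]]
force: [-0.8, 0.1, -0.2]
gripper_width: 0.0089
```

Call:
play_rows --pt "0 -0.001 0.0045 -0.004 0.2 0 0" --pt "0 -0.0005 0 -0.005 0 0 0" --pt "0 0 0 0 0 0 0"

```text
time: 5.55
tcp_pos: [0.5003, 0.1061, 0.098]
eef_rot: [[-0.999, -0.05, -0.0], [-0.05, 0.999, -0.002], [0.0, -0.002, -1.0]]
force: [-0.5, -0.1, -0.3]
gripper_width: 0.0088
```

Run:
```python
from h import *
s=observe(); print(s["time"],s["tcp_pos"].round(4),s["eef_rot"].round(4).tolist(),s["force"],s["qpos"].round(1))
shot("w4",crop=(200,180,160,180),s=4)
shot("s4","side",crop=(230,215,80,75),s=8)
```

```text
5.55 [0.5003 0.1061 0.098 ] [[-0.9987, -0.0503, -0.0001], [-0.0503, 0.9987, -0.0019], [0.0002, -0.0018, -1.0]] [-0.50150547 -0.12252979 -0.30108617] [  8.2  -7.4  97.3  -0.1  90.1 -84.7]
```

View pics/w4_c.png

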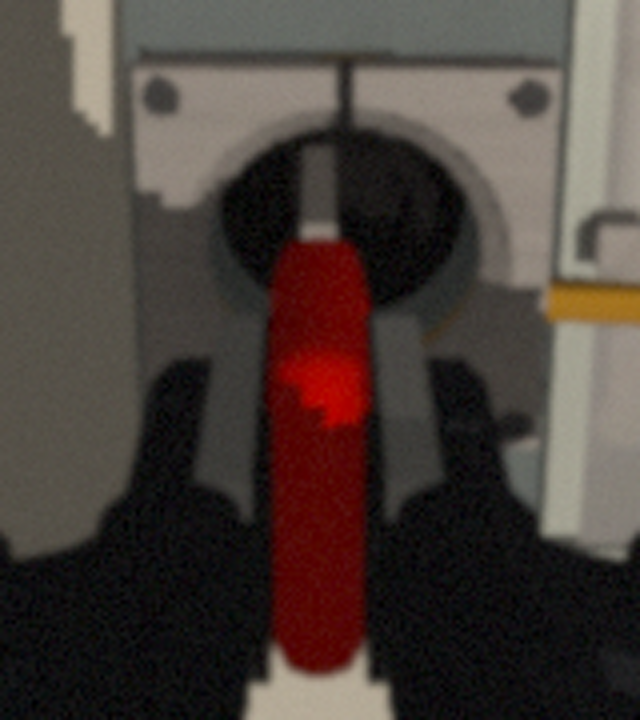

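View pics/s4_c.png

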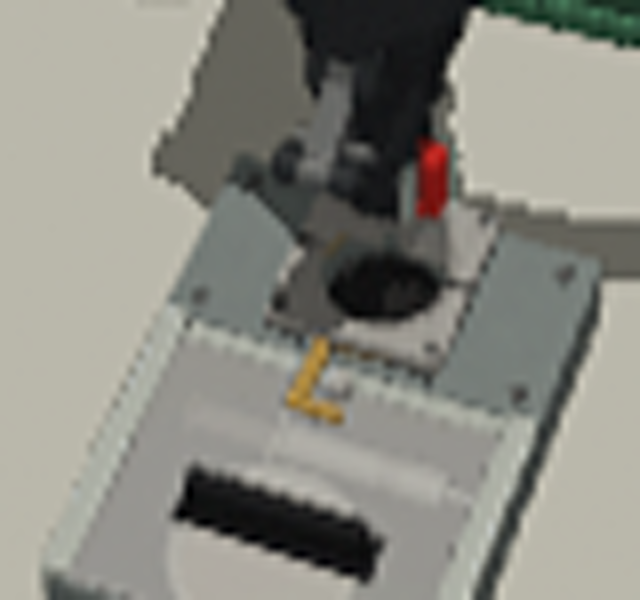

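Run:
```python
from h import *
p=P("w4"); f=lambda x,y:(200+x/4-.4,180+y/4-.4)
print("blade bottom",ray("w",*f(319,143),.056,p)); print("shoulder",ray("w",*f(319,240),.084,p),ray("w",*f(319,232),.084,p))
print("outer rim",ray("w",*f(346,108),.05,p),"inner",ray("w",*f(346,128),.046,p),"plate edge",ray("w",*f(346,62),.05,p))
print("rim lr",ray("w",*f(203,225),.05,p),ray("w",*f(511,225),.05,p), "far top", ray("w",*f(319,672),.118,p))
```

```text
blade bottom [0.48060274 0.1045771  0.056     ]
shoulder [0.48329871 0.10474364 0.084     ] [0.48227618 0.10469314 0.084     ]
outer rim [0.47722637 0.10822081 0.05      ] inner [0.48148743 0.10852825 0.046     ] plate edge [0.47051041 0.10784826 0.05      ]
rim lr [0.49601694 0.08846247 0.05      ] [0.4937876  0.13313093 0.05      ] far top [0.51679528 0.10643853 0.118     ]
```

The wrist view shows the blade at crop u=319 and the lock mark at u=346, so the key needs about +3.7 mm in y and about +1.8 mm in x before going down.

Call:
play_rows --pt "0 0.002 0.003 0 0.1 0 -0.2" --pt "0 0 0.001 0.001 0 0 0" --pt "0 0 0 0 0 0 0"

```text
time: 5.9
tcp_pos: [0.5034, 0.1098, 0.1014]
eef_rot: [[-0.999, -0.045, 0.003], [-0.045, 0.999, 0.001], [-0.003, 0.0, -1.0]]
force: [0.1, -0.5, -0.7]
gripper_width: 0.0091
```

Call:
play_rows --pt "0 -0.001 0 -0.006 0 0.1 0.2" --pt "0 0 0 -0.005 0 0 0" --pt "0 0 0 -0.004 0 0 0" --pt "0 0 0 -0.003 0 0 0" --pt "0 0 0 0 0 0 0"

```text
time: 6.32
tcp_pos: [0.5025, 0.11, 0.082]
eef_rot: [[-0.999, -0.05, 0.002], [-0.05, 0.999, 0.001], [-0.002, 0.0, -1.0]]
force: [-0.5, 0.1, -0.1]
gripper_width: 0.0087
```

Call:
play_rows --pt "0 0 0 -0.003 0 0 0" --pt "0 0 0 -0.003 0 0 0" --pt "0 0 0 -0.003 0 0 0" --pt "0 0 0 -0.002 0 0 0" --pt "0 0 0 0 0 0 0"

```text
time: 6.73
tcp_pos: [0.5031, 0.1102, 0.0748]
eef_rot: [[-0.999, -0.05, 0.005], [-0.05, 0.999, 0.001], [-0.005, 0.001, -1.0]]
force: [0.6, 1.2, -0.3]
gripper_width: 0.0093
```

Call:
play_rows --pt "0 0 0 -0.003 0 0 0" --pt "0 0 0 -0.003 0 0 0" --pt "0 0 0 -0.003 0 0 0"

```text
time: 6.98
tcp_pos: [0.5038, 0.1103, 0.0739]
eef_rot: [[-0.999, -0.05, 0.009], [-0.05, 0.999, 0.001], [-0.009, 0.001, -1.0]]
force: [-9.6, -1.2, 18.1]
gripper_width: 0.0089
```

Blocked with 18 N at about 17–18 mm depth. Before rejecting red, I'll sweep it sideways under light pressure, in case it is only a slight misalignment.

Call:
play_rows --pt "0 -0.002 0 0.001 0 0.5 0" --pt "0 -0.001 0 -0.002 0 0 0" --pt "0 -0.001 0 -0.002 0 0 0"

```text
time: 7.23
tcp_pos: [0.5015, 0.1104, 0.074]
eef_rot: [[-0.999, -0.05, 0.007], [-0.05, 0.999, 0.002], [-0.007, 0.002, -1.0]]
force: [-0.9, -0.1, 13.0]
gripper_width: 0.0084
```

Call:
play_rows --pt "0 -0.001 0 -0.002 0 0 0" --pt "0 -0.001 0 -0.002 0 0 0" --pt "0 -0.001 0 -0.002 0 0 0"

```text
time: 7.48
tcp_pos: [0.5013, 0.1104, 0.074]
eef_rot: [[-0.999, -0.05, 0.016], [-0.05, 0.999, 0.002], [-0.016, 0.002, -1.0]]
force: [-2.6, -1.0, 12.2]
gripper_width: 0.0085
```

Red stays at the same depth (TCP z 0.074) through a 2.5 mm sweep, so it's the wrong key. I'll lift it out and put it in the tray.

Call:
play_rows --pt "0 0.001 0 0.01 0.1 0.8 0" --pt "0 0 0 0.012 0 0 0" --pt "0 0 0 0.015 0 0 0" --pt "0 0 -0.01 0.015 0 0 0" --pt "0 -0.005 -0.03 0 0 0 0"

```text
time: 7.9
tcp_pos: [0.4963, 0.0731, 0.1251]
eef_rot: [[-0.999, -0.055, -0.0], [-0.055, 0.998, 0.006], [0.0, 0.006, -1.0]]
force: [0.3, -0.5, 0.4]
gripper_width: 0.009
```

Call:
play_rows --pt "0 -0.013 -0.038 0 0 0 0" --pt "0 -0.013 -0.038 0 0 0 0" --pt "0 -0.013 -0.038 -0.01 0 0 0" --pt "0 -0.013 -0.038 -0.01 0 0 0" --pt "0 -0.005 -0.01 0 0 0 0"

```text
time: 8.32
tcp_pos: [0.4373, -0.0947, 0.1049]
eef_rot: [[-0.998, -0.06, 0.004], [-0.06, 0.998, 0.003], [-0.004, 0.003, -1.0]]
force: [0.3, -0.0, 0.0]
gripper_width: 0.0091
```

Call:
play_rows --pt "0 -0.003 0 -0.025 0 0.2 0" --pt "0 0 0 -0.018 0 0 0" --pt "0 0 0 -0.01 0 0 0" --pt "0 0 0 -0.003 0 0 0" --pt "0 0 0 0 0 0 0"

```text
time: 8.73
tcp_pos: [0.4319, -0.0994, 0.0461]
eef_rot: [[-0.999, -0.051, 0.001], [-0.051, 0.999, 0.001], [-0.001, 0.001, -1.0]]
force: [0.5, -0.1, -0.3]
gripper_width: 0.0092
```

Call:
play_rows --pt "0 0 0 -0.001 0 0 0" --pt "0.15 0 0 0 0 0 0" --pt "0.3 0 0 0 0 0 0" --pt "0.5 0 0 0 0 0 0" --pt "0.6 0 0 0 0 0 0"

```text
time: 9.15
tcp_pos: [0.4344, -0.0986, 0.0488]
eef_rot: [[-0.999, -0.054, 0.006], [-0.054, 0.999, -0.0], [-0.006, -0.0, -1.0]]
force: [-0.4, 1.1, -0.7]
gripper_width: 0.0483
```

Call:
play_rows --pt "0.6 0 0 0.02 0 0 0" --pt "0.6 0 0 0.03 0 0 0" --pt "0.6 -0.005 -0.03 0.015 0 0 -2" --pt "0.6 -0.005 -0.038 0 0 0 -2" --pt "0.6 -0.005 -0.038 0 0 0 -1"

```text
time: 9.57
tcp_pos: [0.4203, -0.2011, 0.1182]
eef_rot: [[-1.0, 0.023, 0.009], [0.023, 1.0, 0.001], [-0.009, 0.001, -1.0]]
force: [1.1, -0.1, 0.3]
gripper_width: 0.051
```

Call:
play_rows --pt "0.6 -0.003 -0.038 0 0 0 0" --pt "0.6 -0.002 -0.03 -0.01 0 0 0" --pt "0.6 0 0 -0.01 0 0 0" --pt "0.6 0 0 0 0 0 0"

```text
time: 9.9
tcp_pos: [0.4149, -0.2793, 0.102]
eef_rot: [[-0.999, 0.03, 0.016], [0.03, 1.0, -0.006], [-0.016, -0.006, -1.0]]
force: [-0.7, 0.1, -1.4]
gripper_width: 0.0513
```

Run:
```python
from h import *
s=observe(); print(s["time"],s["tcp_pos"].round(4),s["eef_rot"].round(4).tolist(),s["force"],s["qpos"].round(1))
shot("w5"); shot("s5","side",crop=(270,120,120,120),s=5)
```

```text
9.9 [ 0.4149 -0.2793  0.102 ] [[-0.9994, 0.0297, 0.0157], [0.0296, 0.9995, -0.0063], [-0.0159, -0.0059, -0.9999]] [-0.66322745  0.06840368 -1.39362194] [ -38.   -10.3   99.5    0.3   89.9 -126.3]
```

View pics/w5.png

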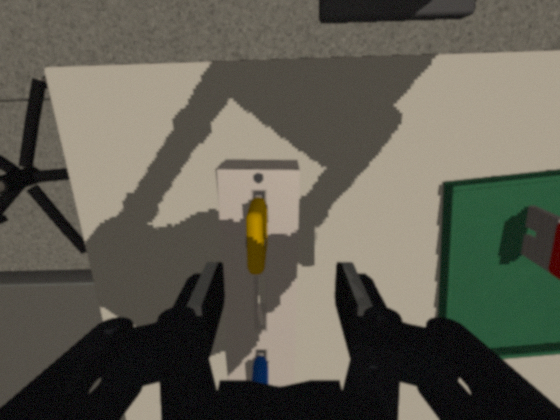

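View pics/s5_c.png

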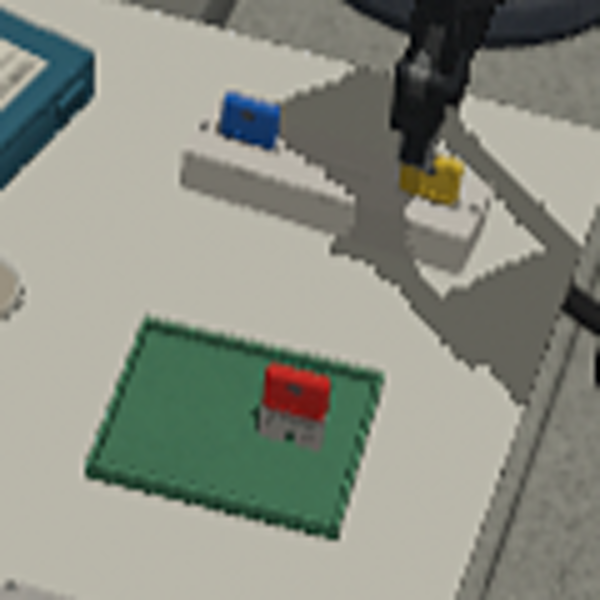

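Red stands in the tray (side crop at about (297,400)). Next, yellow.

Call:
play_rows --pt "0.6 -0.002 -0.007 -0.01 0.2 0.5 0" --pt "0.6 -0.003 -0.007 -0.015 0.2 0.4 0" --pt "0.6 0 0 -0.015 0 0 0" --pt "0.6 0 0 -0.005 0 0 0" --pt "0.6 0 0 0 0 0 0"

```text
time: 10.42
tcp_pos: [0.4118, -0.2908, 0.0564]
eef_rot: [[-1.0, 0.021, 0.002], [0.021, 1.0, -0.001], [-0.002, -0.001, -1.0]]
force: [-0.1, -0.0, -0.2]
gripper_width: 0.0513
```

Call:
play_rows --pt "0.6 -0.001 -0.002 -0.005 0 0.1 -0.7" --pt "0.6 0 0 -0.004 0 0 0" --pt "0.6 0 0 0 0 0 0"

```text
time: 10.67
tcp_pos: [0.4108, -0.2921, 0.0462]
eef_rot: [[-0.999, 0.032, -0.001], [0.032, 0.999, -0.0], [0.001, -0.0, -1.0]]
force: [-0.2, -0.0, -0.7]
gripper_width: 0.0513
```

Call:
play_rows --pt "0 0 0 0.001 0 0 0" --pt "0 0 0 0 0 0 0" --pt "0 0 0 0 0 0 0" --pt "0 0 0 0 0 0 0" --pt "0 0 0 0 0 0 0"

```text
time: 11.08
tcp_pos: [0.4116, -0.2925, 0.0491]
eef_rot: [[-0.999, 0.032, 0.001], [0.032, 0.999, -0.002], [-0.001, -0.002, -1.0]]
force: [0.4, -0.0, -0.2]
gripper_width: 0.0092
```

Call:
play_rows --pt "0 0 0 0.015 0 0 0" --pt "0 0 0 0.02 0 0 0" --pt "0 0 0 0.022 0 0 0" --pt "0 0.004 0.02 0.015 0 0 1" --pt "0 0.008 0.036 0 0 0 1"

```text
time: 11.5
tcp_pos: [0.4212, -0.2388, 0.1221]
eef_rot: [[-1.0, 0.003, -0.003], [0.003, 1.0, -0.002], [0.003, -0.002, -1.0]]
force: [0.8, 0.6, -0.5]
gripper_width: 0.0086
```

Call:
play_rows --pt "0 0.009 0.038 0 0 0 1" --pt "0 0.009 0.038 0 0 0 1" --pt "0 0.009 0.038 0 0 0 0" --pt "0 0.009 0.038 0 0 0 0" --pt "0 0.009 0.038 0 0 0 0"

```text
time: 11.92
tcp_pos: [0.4672, -0.0436, 0.1258]
eef_rot: [[-1.0, -0.026, 0.005], [-0.026, 1.0, -0.005], [-0.005, -0.005, -1.0]]
force: [2.3, 0.3, -0.8]
gripper_width: 0.0087
```

Call:
play_rows --pt "0 0.009 0.038 0 0 0 0" --pt "0 0.009 0.038 0 0 0 0" --pt "0 0.009 0.036 0 0 0 0" --pt "0 0 0.01 0 0 0 0" --pt "0 0 0 0 0 0 0"

```text
time: 12.33
tcp_pos: [0.4947, 0.0917, 0.127]
eef_rot: [[-0.999, -0.035, 0.008], [-0.035, 0.999, -0.003], [-0.008, -0.003, -1.0]]
force: [0.2, -0.9, -1.1]
gripper_width: 0.0089
```

Call:
play_rows --pt "0 0.004 0.009 -0.008 0.1 0.3 1" --pt "0 0.003 0.009 -0.008 0.1 0.2 0" --pt "0 0 0 -0.008 0 0 0" --pt "0 0 0 -0.002 0 0 0" --pt "0 0 0 0 0 0 0"

```text
time: 12.75
tcp_pos: [0.5021, 0.1076, 0.0974]
eef_rot: [[-0.999, -0.051, -0.003], [-0.051, 0.999, -0.001], [0.003, -0.0, -1.0]]
force: [-1.1, -0.3, -0.9]
gripper_width: 0.0088
```

Run:
```python
from h import *
s=observe(); print(s["time"],s["tcp_pos"].round(4),s["eef_rot"].round(4).tolist(),s["force"],s["qpos"].round(1))
shot("w6",crop=(200,180,160,180),s=4)
```

```text
12.75 [0.5021 0.1076 0.0974] [[-0.9987, -0.051, -0.0025], [-0.051, 0.9987, -0.0006], [0.0026, -0.0005, -1.0]] [-1.08709499 -0.25266614 -0.88527866] [  8.3  -7.   97.   -0.   90.1 -84.6]
```

View pics/w6_c.png

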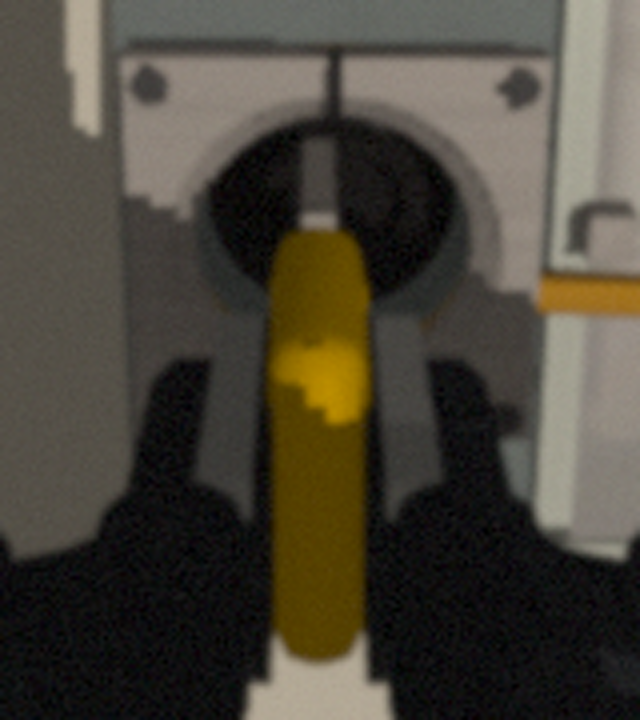

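Run:
```python
from h import *
p=P("w6"); f=lambda x,y:(200+x/4-.4,180+y/4-.4)
print("blade bottom",ray("w",*f(319,137),.0544,p)); print("shoulder",ray("w",*f(319,229),.0825,p))
print("outer rim",ray("w",*f(332,98),.05,p),"inner",ray("w",*f(332,118),.046,p),"plate edge",ray("w",*f(332,50),.05,p), "far top", ray("w",*f(319,659),.1165,p))
```

```text
blade bottom [0.48175357 0.10616468 0.0544    ]
shoulder [0.4840167  0.10627316 0.0825    ]
outer rim [0.47735251 0.10777287 0.05      ] inner [0.48154694 0.10803242 0.046     ] plate edge [0.47040666 0.10740474 0.05      ] far top [0.5176977  0.10795444 0.1165    ]
```

Call:
play_rows --pt "0 0.001 0.002 -0.004 0 -0.1 0" --pt "0 0 0 -0.005 0 0 0" --pt "0 0 0 -0.005 0 0 0" --pt "0 0 0 -0.004 0 0 0" --pt "0 0 0 0 0 0 0"

```text
time: 13.22
tcp_pos: [0.5033, 0.1072, 0.078]
eef_rot: [[-0.999, -0.047, -0.0], [-0.047, 0.999, -0.001], [0.0, -0.001, -1.0]]
force: [-0.3, -0.1, -0.5]
gripper_width: 0.0092
```

Call:
play_rows --pt "0 0 0 -0.003 0 0 0" --pt "0 0 0 -0.003 0 0 0" --pt "0 0 0 -0.003 0 0 0" --pt "0 0 0 -0.002 0 0 0" --pt "0 0 0 0 0 0 0"

```text
time: 13.63
tcp_pos: [0.5044, 0.1075, 0.0759]
eef_rot: [[-0.999, -0.047, 0.006], [-0.047, 0.999, -0.001], [-0.006, -0.001, -1.0]]
force: [-1.4, -0.2, -0.3]
gripper_width: 0.0088
```

Call:
play_rows --pt "0 -0.001 0.002 0 0 0.3 0" --pt "0 0 0 -0.003 0 0 0" --pt "0 0 0 -0.003 0 0 0" --pt "0 0 0 -0.003 0 0 0"

```text
time: 13.97
tcp_pos: [0.5045, 0.11, 0.0747]
eef_rot: [[-0.999, -0.048, 0.005], [-0.048, 0.999, -0.0], [-0.005, -0.0, -1.0]]
force: [-10.0, -1.6, 19.1]
gripper_width: 0.0089
```

Call:
play_rows --pt "0 -0.002 0 0 0 0.2 0" --pt "0 -0.001 0 -0.002 0 0 0" --pt "0 -0.001 0 -0.002 0 0 0" --pt "0 -0.001 0 -0.002 0 0 0"

```text
time: 14.3
tcp_pos: [0.5026, 0.1103, 0.0749]
eef_rot: [[-0.999, -0.048, 0.012], [-0.048, 0.999, 0.0], [-0.012, -0.0, -1.0]]
force: [-2.9, -0.7, 12.9]
gripper_width: 0.0088
```

Call:
play_rows --pt "0 -0.002 -0.001 0.002 0 0.6 0" --pt "0 -0.002 0 -0.001 0 0 0" --pt "0 -0.001 0 -0.002 0 0 0" --pt "0 -0.001 0 -0.002 0 0 0"

```text
time: 14.63
tcp_pos: [0.5007, 0.1096, 0.0749]
eef_rot: [[-0.999, -0.048, 0.014], [-0.048, 0.999, 0.001], [-0.014, 0.001, -1.0]]
force: [-2.2, -0.4, 16.9]
gripper_width: 0.0086
```

Yellow is also stopped at the ward depth over a 3.8 mm sweep, so it's wrong too. It goes to the tray, then blue.

Call:
play_rows --pt "0 0.001 0 0.01 0 0.8 0" --pt "0 0 0 0.012 0 0 0" --pt "0 0 0 0.015 0 0 0" --pt "0 0 -0.01 0.015 0 0 0" --pt "0 0 -0.03 0 0 0 0"

```text
time: 15.05
tcp_pos: [0.4987, 0.0726, 0.1242]
eef_rot: [[-0.999, -0.053, -0.009], [-0.053, 0.999, 0.003], [0.009, 0.003, -1.0]]
force: [0.8, 0.2, -0.2]
gripper_width: 0.009
```

Call:
play_rows --pt "0 -0.002 -0.038 0 0 0 0" --pt "0 -0.002 -0.038 0 0 0 0" --pt "0 -0.002 -0.038 -0.01 0 0 0" --pt "0 0 -0.038 -0.01 0 0 0" --pt "0 0 -0.01 0 0 0 0"

```text
time: 15.47
tcp_pos: [0.4887, -0.0951, 0.1026]
eef_rot: [[-0.998, -0.058, -0.014], [-0.058, 0.998, 0.003], [0.014, 0.004, -1.0]]
force: [-0.3, 0.8, -0.8]
gripper_width: 0.0086
```

Call:
play_rows --pt "0 0 0 -0.02 0 0.2 0" --pt "0 0 0 -0.016 0 0 0" --pt "0 0 0 -0.008 0 0 0" --pt "0 0 0 0 0 0 0"

```text
time: 15.8
tcp_pos: [0.4857, -0.0983, 0.0552]
eef_rot: [[-0.998, -0.051, -0.024], [-0.051, 0.999, 0.005], [0.023, 0.006, -1.0]]
force: [-1.0, 1.0, -0.5]
gripper_width: 0.0091
```

Call:
play_rows --pt "0 0.003 0 -0.004 -0.3 -1.4 0" --pt "0 0 0 -0.003 0 0 0" --pt "0 0 0 0 0 0 0"

```text
time: 16.05
tcp_pos: [0.488, -0.0965, 0.0478]
eef_rot: [[-0.999, -0.052, -0.002], [-0.052, 0.999, 0.002], [0.002, 0.002, -1.0]]
force: [-0.4, -0.8, -0.4]
gripper_width: 0.0086
```

Call:
play_rows --pt "0 0 0 -0.001 0 0 0" --pt "0.15 0 0 0 0 0 0" --pt "0.3 0 0 0 0 0 0" --pt "0.5 0 0 0 0 0 0" --pt "0.6 0 0 0 0 0 0"

```text
time: 16.47
tcp_pos: [0.4893, -0.0955, 0.0498]
eef_rot: [[-0.999, -0.055, 0.0], [-0.055, 0.999, 0.001], [-0.0, 0.001, -1.0]]
force: [-0.7, 1.0, 0.7]
gripper_width: 0.0486
```

Call:
play_rows --pt "0.6 0 0 0.02 0 0 0" --pt "0.6 0 0 0.03 0 0 0" --pt "0.6 0.006 -0.03 0.015 0 0 -2" --pt "0.6 0.009 -0.038 0 0 0 -2" --pt "0.6 0.009 -0.038 0 0 0 -1"

```text
time: 16.88
tcp_pos: [0.5131, -0.1981, 0.1189]
eef_rot: [[-1.0, 0.026, 0.001], [0.026, 1.0, 0.004], [-0.001, 0.004, -1.0]]
force: [0.8, 0.8, 0.3]
gripper_width: 0.0506
```

Call:
play_rows --pt "0.6 0.009 -0.038 0 0 0 0" --pt "0.6 0.008 -0.036 -0.01 0 0 0" --pt "0.6 0.004 -0.01 -0.01 0 0 0" --pt "0.6 0 0 0 0 0 0"

```text
time: 17.22
tcp_pos: [0.5362, -0.2939, 0.102]
eef_rot: [[-0.999, 0.032, 0.008], [0.032, 0.999, -0.002], [-0.008, -0.002, -1.0]]
force: [0.3, 0.9, -0.5]
gripper_width: 0.0514
```

Run:
```python
from h import *
s=observe(); print(s["time"],s["tcp_pos"].round(4),s["eef_rot"].round(4).tolist(),s["force"],s["qpos"].round(1))
shot("w7"); shot("s7","side",crop=(270,120,120,120),s=5)
```

```text
17.2167 [ 0.5362 -0.2939  0.102 ] [[-0.9995, 0.0317, 0.0076], [0.0317, 0.9995, -0.0024], [-0.0077, -0.0021, -1.0]] [ 0.29984616  0.92174046 -0.54929026] [-3.200e+01  7.500e+00  8.200e+01  1.000e-01  9.010e+01 -1.202e+02]
```

View pics/w7.png

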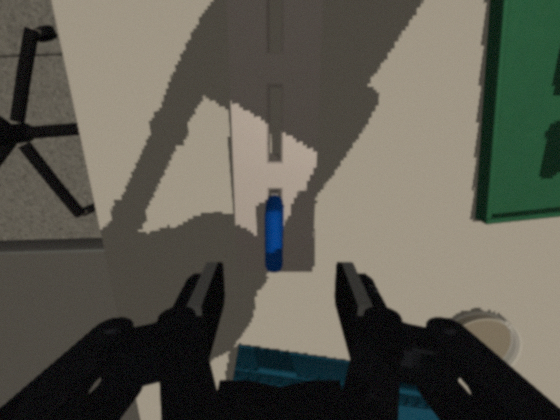

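View pics/s7_c.png

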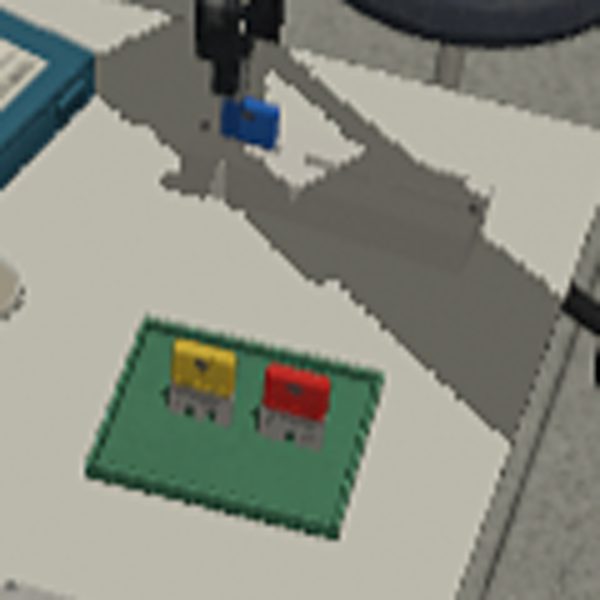

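Run:
```python
from h import *
p=P("w7")
print(ray("w",274,271.5,.067,p),ray("w",274.5,197,.036,p))
```

```text
[ 0.54743236 -0.29783626  0.067     ] [ 0.51304192 -0.29674592  0.036     ]
```

Call:
play_rows --pt "0.6 -0.003 -0.001 -0.01 0.1 0.4 0" --pt "0.6 -0.004 -0.001 -0.015 0 0 0" --pt "0.6 0 0 -0.015 0 0 0" --pt "0.6 0 0 -0.005 0 0 0" --pt "0.6 0 0 0 0 0 0"

```text
time: 17.73
tcp_pos: [0.5297, -0.2883, 0.06]
eef_rot: [[-1.0, 0.024, 0.005], [0.024, 1.0, -0.001], [-0.005, -0.001, -1.0]]
force: [0.2, -0.3, 0.2]
gripper_width: 0.0514
```

Call:
play_rows --pt "0.6 0 -0.005 -0.007 0 0.3 -0.5" --pt "0.6 0 -0.002 -0.005 0 0 0" --pt "0.6 0 0 -0.001 0 0 0" --pt "0.6 0 0 0 0 0 0"

```text
time: 18.07
tcp_pos: [0.5305, -0.2942, 0.0479]
eef_rot: [[-1.0, 0.03, 0.001], [0.03, 1.0, -0.002], [-0.001, -0.002, -1.0]]
force: [-0.5, 0.2, 0.9]
gripper_width: 0.0511
```

Call:
play_rows --pt "0 0 -0.001 0 0 0 0" --pt "0 0 0 0 0 0 0" --pt "0 0 0 0 0 0 0" --pt "0 0 0 0 0 0 0" --pt "0 0 0 0 0 0 0"

```text
time: 18.48
tcp_pos: [0.5313, -0.296, 0.0497]
eef_rot: [[-1.0, 0.031, 0.003], [0.031, 1.0, -0.004], [-0.003, -0.004, -1.0]]
force: [-0.4, 0.7, -1.4]
gripper_width: 0.0087
```

Call:
play_rows --pt "0 0 0 0.015 0 0 0" --pt "0 0 0 0.02 0 0 0" --pt "0 0 0 0.022 0 0 0" --pt "0 0 0.02 0.015 0 0 1" --pt "0 -0.002 0.036 0 0 0 1"

```text
time: 18.9
tcp_pos: [0.5269, -0.2434, 0.1215]
eef_rot: [[-1.0, 0.002, -0.002], [0.002, 1.0, -0.004], [0.002, -0.004, -1.0]]
force: [1.6, 0.5, 0.0]
gripper_width: 0.0089
```

Call:
play_rows --pt "0 -0.003 0.039 0 0 0 1" --pt "0 -0.003 0.039 0 0 0 1" --pt "0 -0.003 0.039 0 0 0 0" --pt "0 -0.003 0.039 0 0 0 0" --pt "0 -0.003 0.039 0 0 0 0"

```text
time: 19.32
tcp_pos: [0.5109, -0.0438, 0.1245]
eef_rot: [[-1.0, -0.029, 0.004], [-0.029, 1.0, -0.006], [-0.004, -0.006, -1.0]]
force: [0.5, 0.7, -0.3]
gripper_width: 0.0088
```

Call:
play_rows --pt "0 -0.002 0.038 0 0 0 0" --pt "0 -0.002 0.038 0 0 0 0" --pt "0 -0.002 0.036 0 0 0 0" --pt "0 0 0.01 0 0 0 0" --pt "0 0 0 0 0 0 0"

```text
time: 19.73
tcp_pos: [0.5021, 0.0909, 0.1259]
eef_rot: [[-0.999, -0.036, 0.007], [-0.036, 0.999, -0.003], [-0.007, -0.003, -1.0]]
force: [1.2, -0.6, -0.7]
gripper_width: 0.0086
```

Call:
play_rows --pt "0 0 0.01 -0.008 0.1 0.3 1" --pt "0 0 0.01 -0.008 0.1 0.2 0" --pt "0 0 0 -0.008 0 0 0" --pt "0 0 0 -0.001 0 0 0" --pt "0 0 0 0 0 0 0"

```text
time: 20.15
tcp_pos: [0.5024, 0.1093, 0.0974]
eef_rot: [[-0.999, -0.053, -0.003], [-0.053, 0.999, -0.001], [0.003, -0.001, -1.0]]
force: [-0.3, 0.4, -0.4]
gripper_width: 0.009
```

Run:
```python
from h import *
s=observe(); print(s["time"],s["tcp_pos"].round(4),s["eef_rot"].round(4).tolist(),s["force"],s["qpos"].round(1))
shot("w8",crop=(200,180,160,180),s=4)
```

```text
20.15 [0.5024 0.1093 0.0974] [[-0.9986, -0.0528, -0.0034], [-0.0528, 0.9986, -0.001], [0.0035, -0.0008, -1.0]] [-0.30239898  0.42712816 -0.40506649] [  8.5  -6.8  96.8  -0.   90.2 -84.5]
```

View pics/w8_c.png

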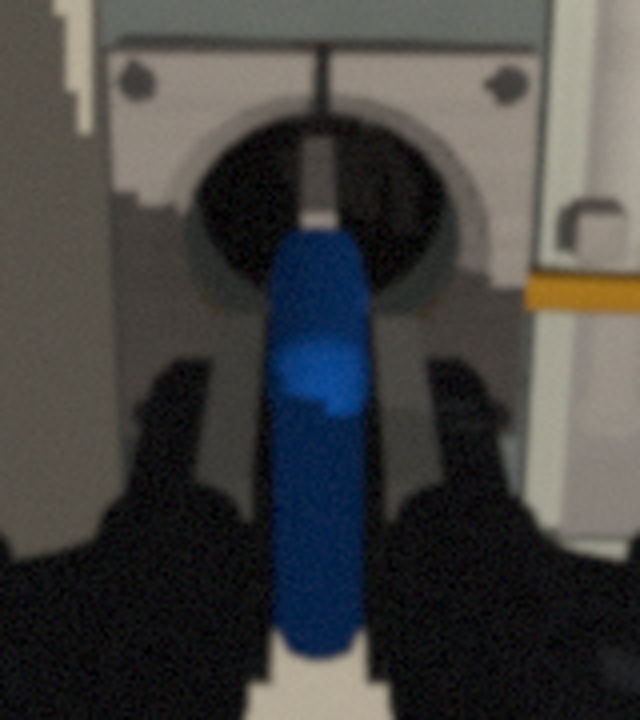

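Call:
play_rows --pt "0 0.0005 0 -0.004 0 -0.2 0" --pt "0 0 0 -0.005 0 0 0" --pt "0 0 0 -0.005 0 0 0" --pt "0 0 0 -0.004 0 0 0" --pt "0 0 0 0 0 0 0"

```text
time: 20.62
tcp_pos: [0.5034, 0.1066, 0.0777]
eef_rot: [[-0.999, -0.049, 0.001], [-0.049, 0.999, -0.002], [-0.0, -0.002, -1.0]]
force: [0.4, -0.2, -1.3]
gripper_width: 0.0086
```

Call:
play_rows --pt "0 -0.0005 0 -0.003 0 0 0" --pt "0 0 0 -0.003 0 0 0" --pt "0 0 0 -0.003 0 0 0" --pt "0 0 0 -0.002 0 0 0" --pt "0 0 0 -0.002 0 0 0"

```text
time: 21.03
tcp_pos: [0.5034, 0.1066, 0.0671]
eef_rot: [[-0.999, -0.049, 0.003], [-0.049, 0.999, -0.002], [-0.003, -0.002, -1.0]]
force: [-8.5, -1.9, 18.5]
gripper_width: 0.0087
```

Blue went fully home (TCP z 0.067, stop at 18 N). Next I recentre and turn clockwise.

Call:
play_rows --pt "0 -0.0005 0.002 0.0005 0 0 0" --pt "0 0 0.001 0 0.1 0.2 -6" --pt "0 0 0 0 0 0 -6" --pt "0 0 0 0 0 0 -6"

```text
time: 21.37
tcp_pos: [0.5034, 0.1099, 0.0691]
eef_rot: [[-0.963, 0.271, 0.002], [0.271, 0.963, -0.001], [-0.002, -0.0, -1.0]]
force: [-0.4, -1.5, -0.2]
gripper_width: 0.0091
```

Call:
play_rows --pt "0 -0.0003 0 -0.001 0 0 -7" --pt "0 0 0 -0.001 0 0 -7" --pt "0 0 0 -0.0005 0 0 -7" --pt "0 0 0 -0.0005 0 0 -7"

```text
time: 21.7
tcp_pos: [0.5034, 0.1095, 0.0672]
eef_rot: [[-0.714, 0.7, 0.002], [0.7, 0.714, -0.003], [-0.004, -0.001, -1.0]]
force: [-2.0, -1.4, 3.6]
gripper_width: 0.0089
```

Call:
play_rows --pt "0 -0.0005 0 0 0.1 0 -7" --pt "0 -0.0005 0 0 0 0 -7" --pt "0 0 0 0 0 0 -7" --pt "0 0 0 0 0 0 -6"

```text
time: 22.03
tcp_pos: [0.5028, 0.1094, 0.0673]
eef_rot: [[-0.304, 0.953, 0.002], [0.953, 0.304, -0.003], [-0.004, 0.001, -1.0]]
force: [0.2, -0.2, -0.1]
gripper_width: 0.0089
```

Run:
```python
from h import *
s=observe(); print(s["time"],s["tcp_pos"].round(4),s["eef_rot"].round(4).tolist(),s["force"],s["torque"],s["qpos"].round(1))
shot("w9"); shot("s9","side",crop=(230,215,80,75),s=8)
```

```text
22.0333 [0.5028 0.1094 0.0673] [[-0.3044, 0.9525, 0.0023], [0.9525, 0.3044, -0.0035], [-0.004, 0.0011, -1.0]] [ 0.15963371 -0.247461   -0.06281394] [-0.08560972  0.17514844 -0.00292548] [ 8.6 -6.1 99.2 -0.2 86.7 -9.1]
```

View pics/s9_c.png

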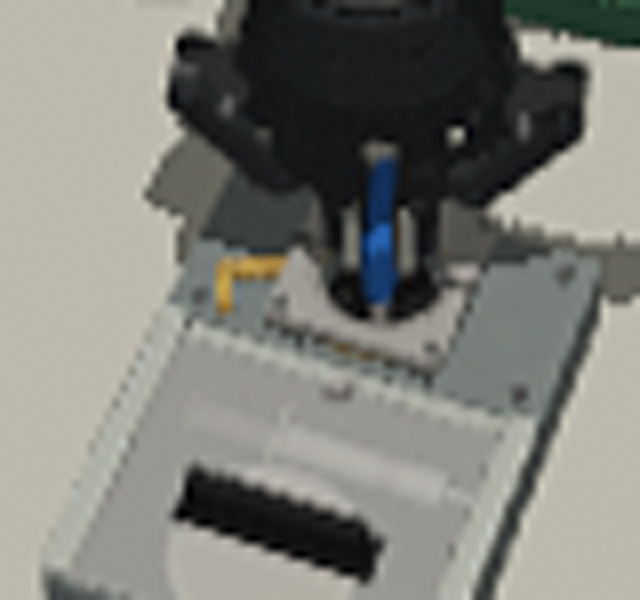

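View pics/w9.png

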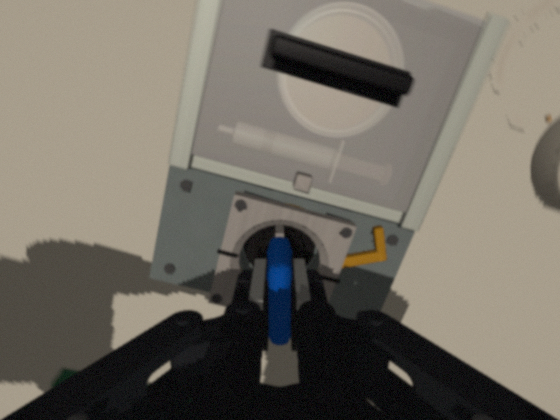

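The latch has swung well clear (wrist view: hook at (375,250), off the post at (303,182)). A little more to reach the stop.

Call:
play_rows --pt "0 0 0 0 0 0 -4" --pt "0 0 0 0 0 0 -4" --pt "0 0 0 0 0 0 -3"

```text
time: 22.38
tcp_pos: [0.5027, 0.1096, 0.0673]
eef_rot: [[-0.132, 0.991, 0.002], [0.991, 0.132, -0.005], [-0.005, 0.001, -1.0]]
force: [-0.4, -0.8, 0.9]
gripper_width: 0.0088
```

Run:
```python
from h import *
s=observe(); print(s["time"],s["tcp_pos"].round(4),s["eef_rot"].round(4).tolist(),s["force"],s["torque"],s["qpos"].round(1))
```

```text
22.3833 [0.5027 0.1096 0.0673] [[-0.1323, 0.9912, 0.0015], [0.9912, 0.1323, -0.0047], [-0.0048, 0.0009, -1.0]] [-0.44576627 -0.76885839  0.90834279] [-0.22236775  0.13476274  1.62688548] [ 8.7 -6.  99.2 -0.3 86.8  1.1]
```

Torque of 1.6 N m shows the latch at its stop. I'll ease back slightly within the play and pull straight up.

Call:
play_rows --pt "0 0 0 0 0 0 4" --pt "0 0 0 0.003 0.2 0 2" --pt "0 0 0 0.004 0 0 0"

```text
time: 22.63
tcp_pos: [0.5025, 0.1096, 0.073]
eef_rot: [[-0.251, 0.968, 0.001], [0.968, 0.251, -0.002], [-0.002, 0.001, -1.0]]
force: [1.1, 0.7, -1.7]
gripper_width: 0.009
```

Free. Continue up and over to the tray.

Call:
play_rows --pt "0 0 0 0.008 0 0 0" --pt "0 0 0 0.01 0 0 0" --pt "0 0 0 0.012 0 0 0" --pt "0 0 0 0.012 0 0 0" --pt "0 0 0 0.012 0 0 0"

```text
time: 23.05
tcp_pos: [0.5013, 0.1097, 0.1304]
eef_rot: [[-0.254, 0.967, -0.002], [0.967, 0.254, -0.002], [-0.002, -0.002, -1.0]]
force: [0.2, 0.4, -0.3]
gripper_width: 0.0089
```

Run:
```python
from h import *
s=observe(); print(s["time"],s["tcp_pos"].round(4),s["eef_rot"].round(4).tolist(),s["force"],s["torque"],s["qpos"].round(1))
shot("s10","side",crop=(220,130,160,160),s=3.7)
```

```text
23.05 [0.5013 0.1097 0.1304] [[-0.2542, 0.9671, -0.0019], [0.9671, 0.2542, -0.0023], [-0.0017, -0.0024, -1.0]] [ 0.21436578  0.41557072 -0.28986615] [ 0.01814525 -0.02270174  0.02033093] [ 8.6 -7.8 94.4 -0.1 93.6 -6.1]
```

View pics/s10_c.png

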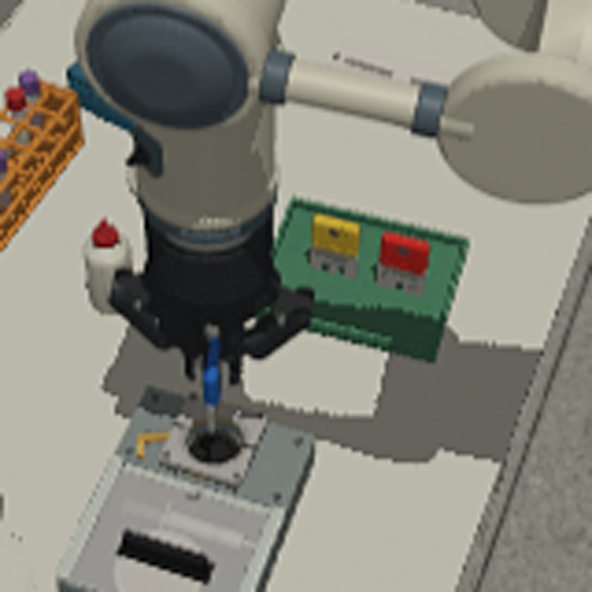

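Blue is out and the latch stays open, with red and yellow standing in the tray. I'll set blue down on the side of the tray nearest the box, clear of the other two.

Call:
play_rows --pt "0 -0.0035 -0.0145 0 0 0 7" --pt "0 -0.0035 -0.0145 0 0 0 7" --pt "0 -0.0035 -0.0145 0 0 0 7" --pt "0 -0.0035 -0.0145 0 0 0 7" --pt "0 -0.0035 -0.0145 0 0 0 7"

```text
time: 23.52
tcp_pos: [0.4871, 0.038, 0.1414]
eef_rot: [[-0.773, 0.634, 0.012], [0.634, 0.773, 0.006], [-0.006, 0.012, -1.0]]
force: [-0.2, 0.9, -0.2]
gripper_width: 0.0088
```

Call:
play_rows --pt "0 -0.0035 -0.0145 0 0 0 7" --pt "0 -0.0035 -0.0145 0 0 0 7" --pt "0 -0.0035 -0.0145 0 0 0 7" --pt "0 -0.0035 -0.0145 0 0 0 7" --pt "0 -0.0035 -0.0145 0 0 0 7"

```text
time: 23.93
tcp_pos: [0.4696, -0.038, 0.1462]
eef_rot: [[-0.998, 0.062, 0.013], [0.063, 0.998, 0.013], [-0.012, 0.013, -1.0]]
force: [-0.3, 0.2, 0.1]
gripper_width: 0.0087
```

Call:
play_rows --pt "0 -0.003 -0.014 0 0 0 6" --pt "0 0 0 0 0 0 3" --pt "0 0 0 0 0 0 0"

```text
time: 24.18
tcp_pos: [0.4664, -0.0556, 0.1489]
eef_rot: [[-0.994, -0.105, 0.014], [-0.105, 0.994, 0.013], [-0.015, 0.011, -1.0]]
force: [0.2, -0.4, -0.3]
gripper_width: 0.0091
```

Call:
play_rows --pt "0 -0.003 -0.004 -0.025 -0.4 0.4 -0.5" --pt "0 -0.002 -0.004 -0.025 -0.3 0.4 -0.5" --pt "0 0 0 -0.02 0 0 0" --pt "0 0 0 -0.015 0 0 0" --pt "0 0 0 0 0 0 0"

```text
time: 24.6
tcp_pos: [0.4635, -0.064, 0.0665]
eef_rot: [[-0.997, -0.077, 0.009], [-0.077, 0.997, -0.002], [-0.009, -0.003, -1.0]]
force: [-0.8, 0.1, -0.9]
gripper_width: 0.0091
```

Call:
play_rows --pt "0 -0.001 0 -0.008 0.1 0.5 0" --pt "0 0 0 -0.006 0 0 0" --pt "0 0 0 -0.003 0 0 0" --pt "0 0 0 0 0 0 0"

```text
time: 24.93
tcp_pos: [0.4637, -0.0634, 0.051]
eef_rot: [[-0.997, -0.075, 0.003], [-0.075, 0.997, -0.001], [-0.003, -0.001, -1.0]]
force: [-0.7, -0.4, -0.3]
gripper_width: 0.0089
```

Call:
play_rows --pt "0 0 -0.001 -0.002 0 0.2 0" --pt "0 0 0 -0.0015 0 0 0" --pt "0 0 0 0 0 0 0"

```text
time: 25.18
tcp_pos: [0.465, -0.0646, 0.0491]
eef_rot: [[-0.997, -0.075, 0.002], [-0.075, 0.997, -0.001], [-0.002, -0.001, -1.0]]
force: [0.4, -0.4, -0.3]
gripper_width: 0.0089
```

Call:
play_rows --pt "0 0 0 -0.001 0 0 0" --pt "0.12 0 0 0 0 0 0" --pt "0.18 0 0 0 0 0 0" --pt "0.2 0 0 0 0 0 0" --pt "0.2 0 0 0.0 0 0 0"

```text
time: 25.6
tcp_pos: [0.4659, -0.0649, 0.0496]
eef_rot: [[-0.997, -0.074, 0.005], [-0.074, 0.997, -0.002], [-0.005, -0.002, -1.0]]
force: [0.4, 0.2, -0.1]
gripper_width: 0.0171
```

Call:
play_rows --pt "0.2 0 0 0.008 0 0 0" --pt "0.2 0 0 0.012 0 0 0" --pt "0.2 0 0 0.02 0 0 0" --pt "0.2 0 0 0.03 0 0 0" --pt "0.2 0 0 0.02 0 0 0"

```text
time: 26.02
tcp_pos: [0.4623, -0.0641, 0.1405]
eef_rot: [[-0.997, -0.075, -0.005], [-0.075, 0.997, 0.0], [0.005, 0.001, -1.0]]
force: [1.0, -0.0, 0.6]
gripper_width: 0.0167
```

Run:
```python
from h import *
s=observe(); print(s["time"],s["tcp_pos"].round(4),s["eef_rot"].round(4).tolist(),s["force"],s["qpos"].round(1),s["gripper_width"])
shot("s11","side",crop=(220,130,160,160),s=3.7); shot("w11")
```

```text
26.0167 [ 0.4623 -0.0641  0.1405] [[-0.9972, -0.0745, -0.0048], [-0.0745, 0.9972, 0.0002], [0.0048, 0.0006, -1.0]] [ 1.03158486 -0.01447438  0.62481557] [ -12.   -15.3   99.8   -0.    95.7 -106.3] 0.01669098013690616
```

View pics/s11_c.png

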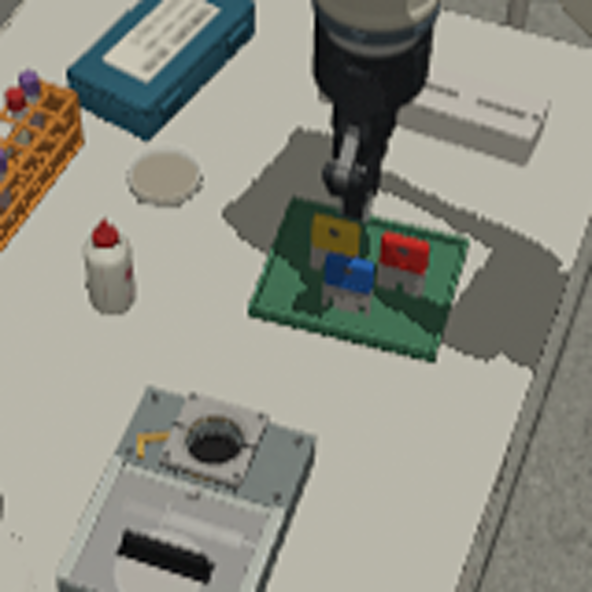

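View pics/w11.png

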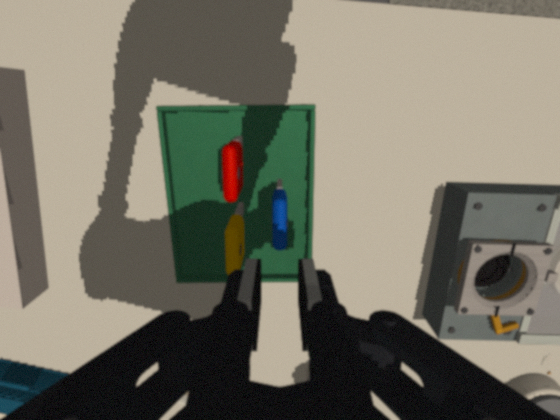

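All three keys stand in the tray, and the dish and bottle haven't moved. Before pushing, I'll check how near the microscope is.

Run:
```python
from h import *
shot("sc12","scene"); 
for q in [(272,345),(345,350),(345,410),(275,335),(275,400),(195,340),(105,390)]:
    print(q,[ray("side",*q,z).round(3)[:2].tolist() for z in (0,.1,.2,.3,.4)])
im=cv2.imread("pics/s7.png"); cv2.imwrite("pics/s7f.png",cv2.resize(im[220:420,60:400],None,fx=2.2,fy=2.2))
```

```text
(272, 345) [[0.421, 0.336], [0.404, 0.367], [0.388, 0.398], [0.371, 0.428], [0.355, 0.459]]
(345, 350) [[0.259, 0.282], [0.259, 0.318], [0.26, 0.355], [0.261, 0.391], [0.261, 0.428]]
(345, 410) [[0.22, 0.405], [0.225, 0.428], [0.229, 0.452], [0.234, 0.476], [0.239, 0.499]]
(275, 335) [[0.424, 0.311], [0.407, 0.345], [0.39, 0.378], [0.374, 0.411], [0.357, 0.445]]
(275, 400) [[0.367, 0.444], [0.356, 0.464], [0.345, 0.483], [0.334, 0.502], [0.324, 0.522]]
(195, 340) [[0.594, 0.395], [0.56, 0.42], [0.525, 0.444], [0.49, 0.469], [0.456, 0.494]]
(105, 390) [[0.722, 0.57], [0.674, 0.576], [0.626, 0.583], [0.578, 0.589], [0.53, 0.595]]
```

View pics/sc12.png

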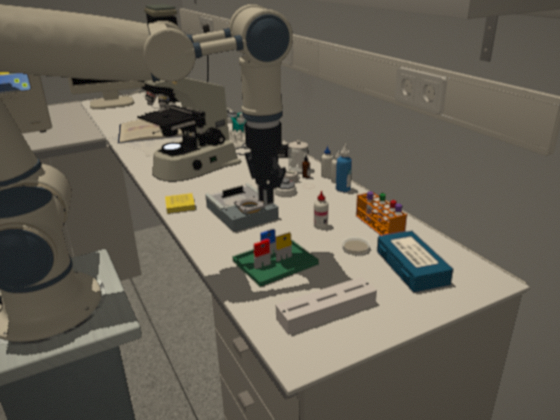

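View pics/s7f.png

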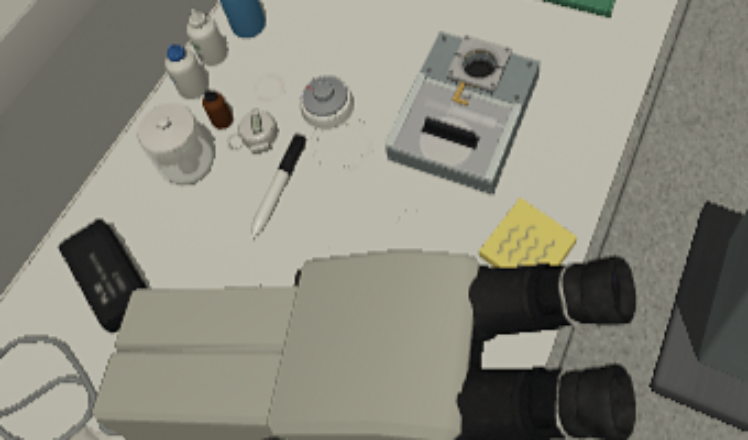

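Run:
```python
from h import *
for q in [(155,172),(180,178),(238,160)]: print(q,ray("scene",*q,0).round(3),ray("scene",*q,.05).round(3))
print("notepad scene",ray("scene",180,204,.018), ray("scene",196,208,.018))
p=P("w11")
im=cv2.imread("pics/sc12.png"); cv2.imwrite("pics/sc12c.png",cv2.resize(im[80:230,90:310],None,fx=3.5,fy=3.5))
```

```text
(155, 172) [0.382 0.554 0.   ] [0.355 0.432 0.05 ]
(180, 178) [0.436 0.466 0.   ] [0.404 0.351 0.05 ]
(238, 160) [0.65 0.51 0.  ] [0.6   0.392 0.05 ]
notepad scene [0.36841727 0.25647658 0.018     ] [0.39729391 0.2120143  0.018     ]
```

View pics/sc12c.png

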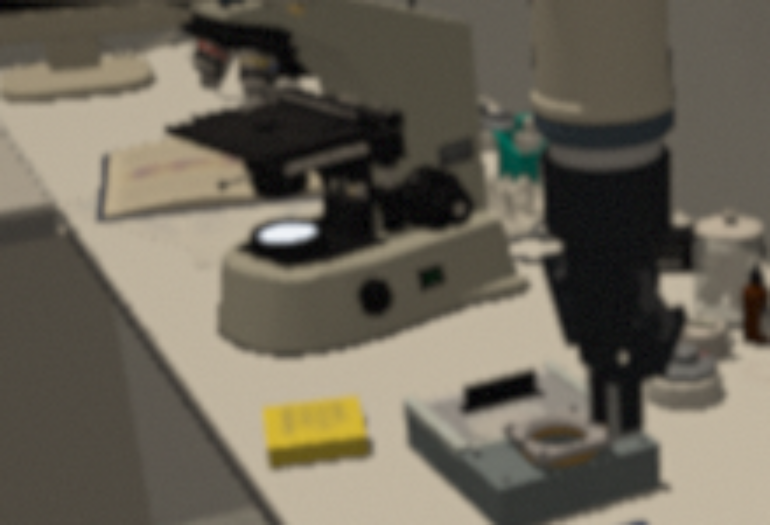

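The microscope sits at y > 0.4, clear of the push end point (y about 0.27). I'll move to above the gap behind the bar with the gripper closed.

Call:
play_rows --pt "0 0.005 0.035 0 0 0 0" --pt "0 0.005 0.035 0 0 0 0" --pt "0 0.005 0.035 0 0 0 -1" --pt "0 0.005 0.035 0 0 0 0" --pt "0 0.005 0.035 0 0 0 0"

```text
time: 26.58
tcp_pos: [0.4866, 0.1097, 0.1385]
eef_rot: [[-0.999, -0.042, -0.005], [-0.042, 0.999, -0.004], [0.005, -0.004, -1.0]]
force: [0.4, -0.8, 0.9]
gripper_width: 0.0001
```

Call:
play_rows --pt "0 0.005 0.035 -0.005 0 0 0" --pt "0 0.004 0.03 -0.01 0 0 0" --pt "0 0 0 -0.01 0 0 0" --pt "0 0 0 0 0 0 0"

```text
time: 26.92
tcp_pos: [0.4935, 0.1842, 0.1095]
eef_rot: [[-0.999, -0.049, -0.009], [-0.049, 0.999, -0.003], [0.009, -0.003, -1.0]]
force: [-0.4, -0.7, -0.4]
gripper_width: -0.0001
```

Run:
```python
from h import *
s=observe(); print(s["time"],s["tcp_pos"].round(4),s["eef_rot"].round(4).tolist(),s["force"],s["qpos"].round(1),s["gripper_width"])
shot("w13"); shot("s13","side",crop=(220,210,100,100),s=6)
```

```text
26.9167 [0.4935 0.1842 0.1095] [[-0.9987, -0.0493, -0.0093], [-0.0493, 0.9988, -0.0032], [0.0094, -0.0028, -1.0]] [-0.36236469 -0.66300782 -0.37078811] [ 16.8  -4.8  93.7  -0.   91.6 -76. ] -8.935525833046334e-05
```

View pics/w13.png

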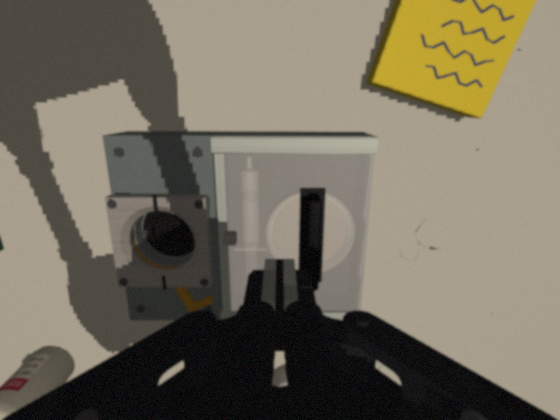

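View pics/s13_c.png

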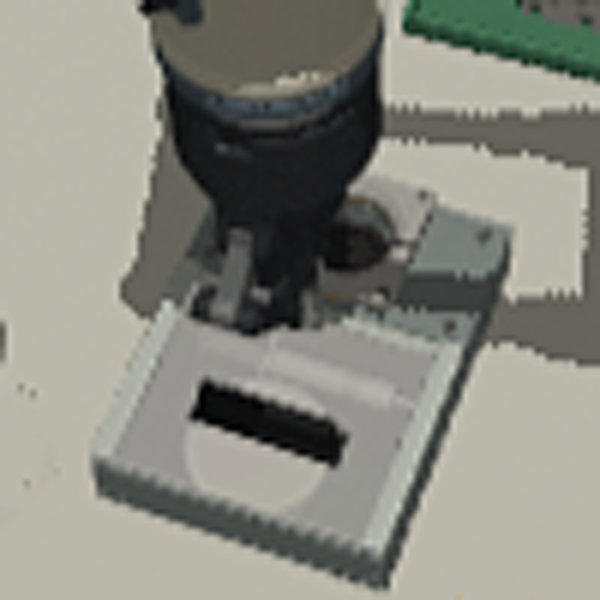

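Call:
play_rows --pt "0 0.001 -0.007 -0.01 0.2 -0.5 0" --pt "0 0 0 -0.015 0 0 0" --pt "0 0 0 -0.015 0 0 0" --pt "0 0 0 -0.005 0 0 0" --pt "0 0 0 0 0 0 0"

```text
time: 27.43
tcp_pos: [0.4971, 0.1697, 0.0692]
eef_rot: [[-0.999, -0.04, 0.008], [-0.04, 0.999, 0.001], [-0.008, 0.0, -1.0]]
force: [-0.8, -0.4, 0.2]
gripper_width: 0.0002
```

Call:
play_rows --pt "0 0 0.007 0 0 0.5 0" --pt "0 0 0.002 -0.006 0 0 0" --pt "0 0 0.001 -0.007 0 0 0" --pt "0 0 0 -0.005 0 0 0" --pt "0 0 0 0 0 0 0"

```text
time: 27.85
tcp_pos: [0.4991, 0.1793, 0.0537]
eef_rot: [[-0.999, -0.036, 0.003], [-0.036, 0.999, 0.002], [-0.003, 0.002, -1.0]]
force: [0.4, -0.4, 0.9]
gripper_width: -0.0003
```

Call:
play_rows --pt "0 -0.001 0.003 -0.003 0 0.2 0" --pt "0 0 0.004 0 0 0 0" --pt "0 0 0.006 0 0 0 0" --pt "0 -0.0005 0.008 0 0 0 0" --pt "0 -0.0005 0.01 0 0 0 0"

```text
time: 28.27
tcp_pos: [0.497, 0.2108, 0.0503]
eef_rot: [[-0.999, -0.035, -0.001], [-0.035, 0.999, -0.001], [0.001, -0.001, -1.0]]
force: [-0.2, -2.0, -0.9]
gripper_width: -0.0002
```

Call:
play_rows --pt "0 -0.0005 0.012 0 0 0 0" --pt "0 -0.0005 0.012 0 0 0 0" --pt "0 -0.0005 0.01 0 0 0 0" --pt "0 -0.0005 0.008 0 0 0 0" --pt "0 -0.0005 0.006 0 0 0 0"

```text
time: 28.68
tcp_pos: [0.4942, 0.2658, 0.0504]
eef_rot: [[-0.999, -0.036, 0.0], [-0.036, 0.999, -0.001], [-0.0, -0.001, -1.0]]
force: [2.0, -1.8, -0.3]
gripper_width: 0.0002
```

Run:
```python
from h import *
s=observe(); print(s["time"],s["tcp_pos"].round(4),s["force"],s["qpos"].round(1))
shot("w14"); shot("s14","side",crop=(220,210,110,110),s=5)
p=P("w14");
```

```text
28.6833 [0.4942 0.2658 0.0504] [ 1.98708506 -1.84686366 -0.25820227] [ 24.8   1.9  93.2  -0.   84.9 -67.3]
```

View pics/s14_c.png

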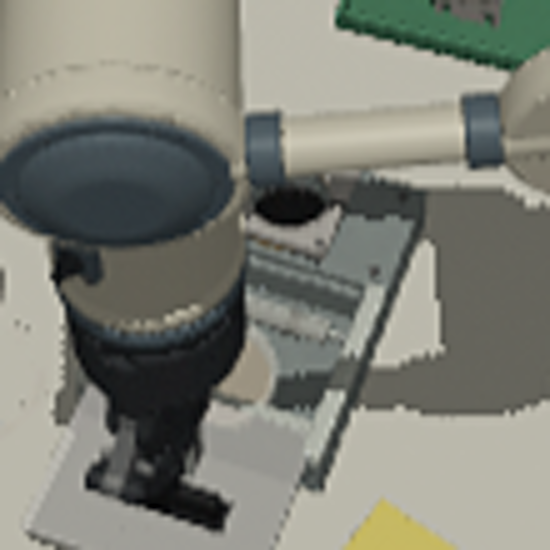

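View pics/w14.png

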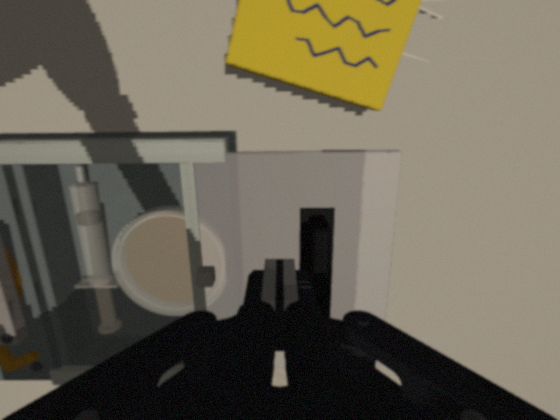

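Call:
play_rows --pt "0 -0.0003 0.005 0 0 0 0" --pt "0 -0.0003 0.004 0 0 0 0" --pt "0 0 0.003 0 0 0 0"

```text
time: 29.03
tcp_pos: [0.4936, 0.2727, 0.0503]
eef_rot: [[-0.999, -0.035, -0.001], [-0.035, 0.999, -0.013], [0.002, -0.012, -1.0]]
force: [-1.8, -15.5, 4.3]
gripper_width: 0.0
```

At the stop (15 N). Now I back off, retract upward and verify.

Call:
play_rows --pt "0 0 0 0 0 0 0" --pt "0 0 -0.006 0.0 0 0 0" --pt "0 0 -0.008 0 0 0 0" --pt "0 0 -0.004 0.012 0.5 0 0" --pt "0 0 0 0.03 0 0 0"

```text
time: 29.45
tcp_pos: [0.49, 0.2509, 0.0869]
eef_rot: [[-0.999, -0.034, -0.013], [-0.033, 0.999, -0.008], [0.014, -0.008, -1.0]]
force: [-0.3, 0.2, -0.8]
gripper_width: -0.0004
```

Call:
play_rows --pt "0 0 0 0.035 0 0 0" --pt "0 -0.01 -0.03 0.03 0 0 0" --pt "0 -0.01 -0.035 0.02 0 0 0" --pt "0 -0.01 -0.035 0.02 0 0 0" --pt "0 -0.01 -0.035 0.0 0 0 0"

```text
time: 29.87
tcp_pos: [0.45, 0.1184, 0.2029]
eef_rot: [[-0.999, -0.041, -0.004], [-0.041, 0.999, 0.001], [0.004, 0.001, -1.0]]
force: [2.2, -0.8, 0.9]
gripper_width: -0.0
```

Call:
play_rows --pt "0 -0.01 -0.035 0.01 0 0 0" --pt "0 -0.01 -0.035 0 0 0 0" --pt "0 0 0 0 0 0 0" --pt "0 0 0 0 0 0 0"

```text
time: 30.2
tcp_pos: [0.4272, 0.0392, 0.2216]
eef_rot: [[-0.999, -0.034, 0.011], [-0.034, 0.999, 0.002], [-0.011, 0.001, -1.0]]
force: [0.7, 0.6, -0.5]
gripper_width: -0.0002
```

Run:
```python
from h import *
s=observe(); print(s["time"],s["tcp_pos"].round(4),s["force"])
shot("s15","side"); shot("w15")
im=cv2.imread("pics/s15.png"); cv2.imwrite("pics/s15c.png",cv2.resize(im[130:350,200:400],None,fx=2.7,fy=2.7,interpolation=cv2.INTER_CUBIC))
```

```text
30.2 [0.4272 0.0392 0.2216] [ 0.73499578  0.58649025 -0.49576632]
```

View pics/s15c.png

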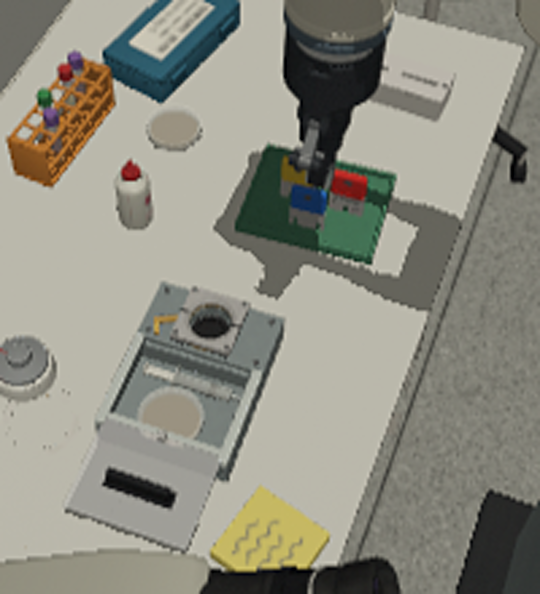

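View pics/w15.png

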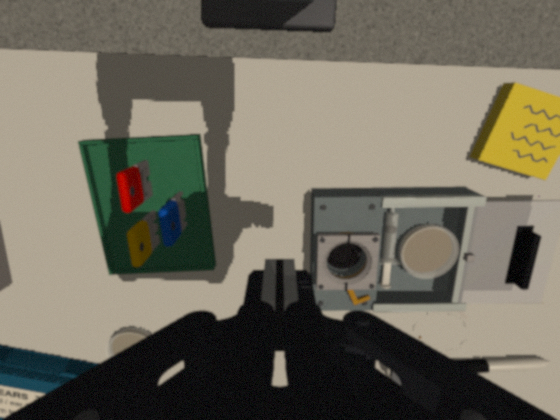

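Run:
```python
from h import *
a=ray("side",264.4,280.2,.05);b=ray("side",251.5,310.4,.05);print(a,b,np.linalg.norm(b-a))
im=cv2.imread("pics/s15.png"); cv2.imwrite("pics/s15d.png",cv2.resize(im[225:345,215:305],None,fx=6,fy=6,interpolation=cv2.INTER_CUBIC)[:, :])
p=P("w15"); print("bar face wrist",ray("w",515,257,.055,p), ray("w",514,284,.055,p),ray("w",520,228,.055,p),"keyway",ray("w",350,258,.05,p))
```

```text
[0.49429194 0.21102848 0.05      ] [0.48986633 0.29488285 0.05      ] 0.08397108060472692
bar face wrist [0.48705497 0.27212626 0.055     ] [0.516907   0.27870069 0.055     ] [0.4566581  0.26919529 0.055     ] keyway [0.49588711 0.11184603 0.05      ]
```

View pics/s15d.png

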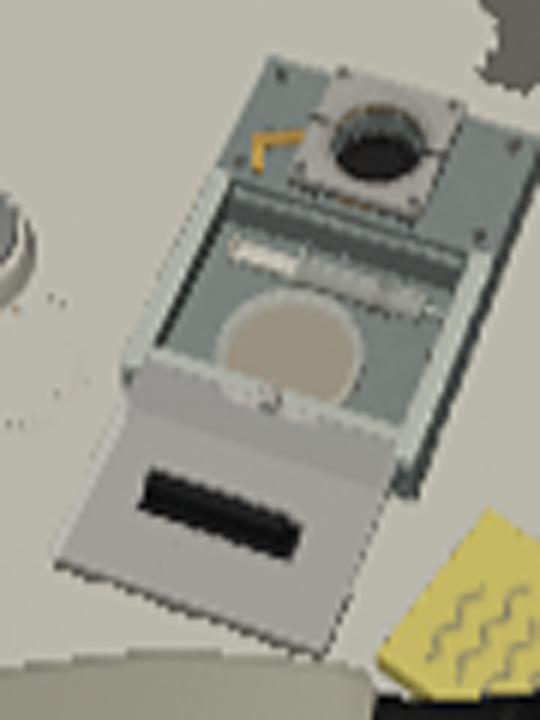

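Bar travel measures about 84 mm and the push ended against the stop. The latch is open, the keys are in the tray and the bystanders are where they were. Handing in.

```bash
python3 -c "
from h import *
print(workorder.sign_off(), observe()['time'])"
```

```text
the job is handed in; nothing more can be done
the job is handed in; nothing more can be done
```

The job is done and handed in after about 30 s of robot time (the limit is 72 s); the sign-off gave no verdict.

- **Finding the key:** Red and yellow both stopped at the ward depth, about 17–18 mm down, even when I swept them sideways under light pressure. Blue went fully home, so blue is the key that fits.
- **Latch:** I turned blue clockwise until the latch hit its stop (1.6 N m at the wrist), then pulled it straight out without trouble.
- **Keys:** I had tried all three, so all three now stand in the green tray.
- **Shutter:** I pushed it by its black bar until it met its stop at 15 N, then backed away clear of everything.

**Last checks:** The side picture gives about 84 mm of shutter travel (fully open is 85 mm). The pictures also show the latch still open, and the dish, bottle and notepad where they were.

**Disagreement:** The last wrist picture put the bar about 20 mm short of the side camera's position. I read it near the picture's edge, where the keyway also came out about 6 mm off. I trusted the side picture, the 15 N stop and the tool's travel, which agreed.

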